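# Change over the soldering irons

### The job

Change over the soldering bench: pull the tool drawer right out to its stop, slide every iron lying in it tip first into a stand of its own, on through the row of shrinking rings until a ring stops it, and lay the worn white iron, which starts in one of the stands, flat in the drawer instead. Then push the drawer fully shut. Leave the board and the screwdriver where they lie.

Things in the scene. Friction and masses are not known exactly. Their poses are not given: they have to be found in the camera images.
- drawer (a joint): the drawer's slide: 0 shut, 0.19 m pulled right out against its stop. It moves along the cabinet's -x, with about 1.5 N of friction, and stays where it is left
- drawer_handle (a point): middle of the drawer's bar handle: a level aluminium bar 10 mm thick and 110 mm long, along the cabinet's y, 42 mm clear of the drawer front (from its axis), 55 mm above the bench and 30 mm below the cabinet's top, with posts at 48 mm either side of the middle; nothing is under the bar
- cabinet: low grey steel tool cabinet with one blue-fronted drawer, 240 (x) x 300 (y) x 85 (z) mm, fixed; origin at the middle of the lower edge of its front, which looks along its own -x. The drawer is an open tray, 202 x 266 mm inside, walls 45 mm high inside, floor 15 mm above the bench; pulled right out, all that lies in it is clear of the cabinet
- iron_fine: cold cordless soldering iron, about 90 g: yellow eight-sided handle 27 mm across flats, 95 mm long; origin on the axis at the handle's rear end, +x to the tip; in front a round black sleeve, 19 mm thick, 32 mm long, then a 9 mm barrel whose tip is 64 mm ahead of the handle. Lies flat in the drawer, tip to the back, axis 13.5 mm above its floor; may be absent. The fourth and smallest (15 mm) ring of a stand stops its sleeve
- iron_fine_stop (a point): on this iron's axis, 127 mm ahead of its origin: front face of the sleeve, which comes up against the fourth and smallest (15 mm) ring
- iron_standard: cold cordless soldering iron, about 100 g: blue eight-sided handle 27 mm across flats, 95 mm long; origin on the axis at the handle's rear end, +x to the tip; in front a 9 mm steel barrel, its tip 58 mm ahead of the handle. Lies flat in the drawer, tip to the back, axis 13.5 mm above its floor; may be absent. The third (24 mm) ring of a stand stops its handle
- iron_standard_stop (a point): on this iron's axis, 95 mm ahead of its origin: front face of the handle, which comes up against the third (24 mm) ring
- iron_heavy: cold cordless soldering iron, about 170 g: red eight-sided handle 39 mm across flats, 95 mm long; origin on the axis at the handle's rear end, +x to the tip; in front a 9 mm steel barrel, its tip 62 mm ahead of the handle. Lies flat in the drawer, tip to the back, axis 19.5 mm above its floor; may be absent. The second (36 mm) ring of a stand stops its handle
- iron_heavy_stop (a point): on this iron's axis, 95 mm ahead of its origin: front face of the handle, which comes up against the second (36 mm) ring
- stand_a: soldering-iron stand, loose, 1.3 kg; all three are alike. Dark base 135 (x) x 95 (y) x 18 mm, origin at the centre of its underside; four wire rings in a row on one axis, 22 mm apart, bores 50, 36, 24, 15 mm, wire 5 mm. The axis lies in the xz plane and slopes down 25 degrees towards +x. The first, big ring is the mouth, facing -x: its centre is 92 mm up and 30 mm towards -x from the origin
- stand_a_ring2 (a point): centre of ring 2 of this stand, 36 mm bore
- stand_a_ring3 (a point): centre of ring 3 of this stand, 24 mm bore
- stand_a_ring4 (a point): centre of ring 4 of this stand, 15 mm bore
- stand_b: soldering-iron stand, loose, 1.3 kg; all three are alike. Dark base 135 (x) x 95 (y) x 18 mm, origin at the centre of its underside; four wire rings in a row on one axis, 22 mm apart, bores 50, 36, 24, 15 mm, wire 5 mm. The axis lies in the xz plane and slopes down 25 degrees towards +x. The first, big ring is the mouth, facing -x: its centre is 92 mm up and 30 mm towards -x from the origin
- stand_b_ring2 (a point): centre of ring 2 of this stand, 36 mm bore
- stand_b_ring3 (a point): centre of ring 3 of this stand, 24 mm bore
- stand_b_ring4 (a point): centre of ring 4 of this stand, 15 mm bore
- stand_c: soldering-iron stand, loose, 1.3 kg; all three are alike. Dark base 135 (x) x 95 (y) x 18 mm, origin at the centre of its underside; four wire rings in a row on one axis, 22 mm apart, bores 50, 36, 24, 15 mm, wire 5 mm. The axis lies in the xz plane and slopes down 25 degrees towards +x. The first, big ring is the mouth, facing -x: its centre is 92 mm up and 30 mm towards -x from the origin
- stand_c_ring2 (a point): centre of ring 2 of this stand, 36 mm bore
- stand_c_ring3 (a point): centre of ring 3 of this stand, 24 mm bore
- stand_c_ring4 (a point): centre of ring 4 of this stand, 15 mm bore
- iron_worn: worn-out soldering iron to put away: white handle with black bands, same shape, size and mass as the blue one (27 mm across flats, handle 95 mm, tip 58 mm ahead of it); origin on the axis at the handle's rear end, +x to the tip. It starts in one of the stands, handle against ring 3, sagging in the loose rings: its axis slopes down about 17 degrees, not 25 (irons let go in a stand all sag so)
- board: bystander: green circuit board, 130 x 95 mm, 18 mm high; origin at the centre of its underside
- screwdriver: bystander: green-handled screwdriver, 200 mm; origin under its middle
Things that resemble listed ones, but are neither listed nor needed, are in the scene too. There is more than one size of the iron_worn; the one meant has the size given above. What is shaped like the stand_c but turquoise is not meant.

How it is judged:
On the way, in this order (a step that is already met when the one before it is completed fails the run):
1. the drawer is pulled out to its stop (value of joint drawer above 0.184 m), for 0.2 s.
2. every iron from the drawer is in a stand, pushed through the rings until one stops it ((distance between iron_fine_stop and stand_a_ring4 below 0.01 m or distance between iron_fine_stop and stand_b_ring4 below 0.01 m or distance between iron_fine_stop and stand_c_ring4 below 0.01 m) and angle between each of iron_fine, iron_standard, iron_heavy's own x axis and vertical above 1.75 rad and (distance between iron_standard_stop and stand_a_ring3 below 0.01 m or distance between iron_standard_stop and stand_b_ring3 below 0.01 m or distance between iron_standard_stop and stand_c_ring3 below 0.01 m) and (distance between iron_heavy_stop and stand_a_ring2 below 0.01 m or distance between iron_heavy_stop and stand_b_ring2 below 0.01 m or distance between iron_heavy_stop and stand_c_ring2 below 0.01 m)), for 0.2 s.
At the end, for the whole second after the job is handed in: Each yellow, blue or red iron present is in a stand, tip 10 degrees or more below level, its stop point within 10 mm of the centre of the ring that stops it (yellow 4th, blue 3rd, red 2nd). The white iron lies flat (7 degrees) in the drawer, which is shut to 6 mm. Irons and stands are at rest (all of step 2 and x of iron_worn in the frame of cabinet between 0.005 and 0.225 m and y of iron_worn in the frame of cabinet between -0.14 and 0.14 m and z of iron_worn in the frame of cabinet between 0.015 and 0.042 m and angle between iron_worn's own x axis and vertical between 1.45 and 1.69 rad and value of joint drawer below 0.006 m and linear speed of each of iron_fine, iron_standard, iron_heavy, iron_worn, stand_a, stand_b, stand_c below 0.02 m/s); the robot touches nothing.
It fails at once if a bystander (board or screwdriver) is shifted by more than 30 mm (distance of any of board, screwdriver from where it was at the start of the episode above 0.03 m).
It fails at once if a stand is knocked over (tilted more than 30 degrees) (angle between any of stand_a, stand_b, stand_c's own z axis and vertical above 0.52 rad).
Of iron_fine, iron_standard, iron_heavy only 2 to 3 are there at a start; the rules pass over those that are not, and their reading is None.
At some moment in a run one of stand_a, stand_b, stand_c may be knocked a few centimetres aside while the robot is not near it.
It also fails if it takes over 208 s, if anything falls off the work surface, if the arm or the gripper's body presses on something with over 40 N, if the wrist force passes 120 N, or if a joint passes its speed limit or range.

### The arm

A 7-joint arm with a two-finger parallel gripper is mounted at the origin on the work surface. World frame = base frame: x ahead of the robot, y to its left, z up, the work surface at z = 0. Lengths are in m, angles in rad, forces in N, time in s.
With the tool pointing down it reaches from about 0.425 to 0.825 m from the base axis. Payload 3.6 kg.
Tool frame: the origin (TCP) lies midway between the tips of the shut fingers; the grasp point (between the pads) lies 19 mm behind it; z points along the fingers, y is the direction in which the jaws open and shut (so a half turn about z gives the same grasp; the last joint's range is limited). The gripper opens to 93 mm and grips with 3 to 60 N. Pads are 15 mm wide; open, the fingers measure 128 mm over their backs; the gripper's body (75 mm by 188 mm) begins 65 mm behind the grasp point.
Start: joints at [1.321, 0.615, -0.013, 1.423, 0.008, 1.103, -0.04], TCP at [0.144, -0.634, 0.219] pointing down, gripper open.
Joint ranges: [-3.12, 3.12], [-0.3, 2.06], [-1.34, 1.32], [0.26, 2.42], [-1.36, 4.5], [0.01, 1.98], [-2.84, 2.84]. Speed limits (rad/s): [2.79, 2.79, 3.14, 3.14, 3.14, 3.14, 3.14].

### API

Orientations are given as [roll, pitch, yaw] about the fixed x, y, z axes, in that order (R = Rz(yaw) Ry(pitch) Rx(roll)).
In Python, from plant import manip gives the robot as it stands.
- The arm moves only by the tool apply_moves, never from a script. Its argument "rows" is a list of rows, each an object with "fingers": the opening, from -1 (shut) to 1 (fully open); "offset": the shift along the tool's x, y, z scaled (see below), a list of three; "delta_rot": the turn, a rotation vector about the tool's x, y, z scaled (see below), a list of three. A call has 1 to 20 rows; each row is the pose to reach, as a shift and turn from the pose commanded when the call began, along the tool's axes at that moment, turning the shorter way round; what a row does not reach only later rows make up. The controller multiplies each number of a shift by 0.6 m and each number of a turn by pi rad. A row lasts 1/12 s, in which the tool goes at most 41.7 mm and 7.16 degrees, less where a joint would pass 70% of its speed; a pose out of reach is approached as far as the arm can. A call with a number of a shift or a turn outside -1 to 1 is refused whole. A call with a gripper value outside its range is refused whole. The fingers move at their own pace and stop on an object; "force" is the grip in N (left out, the last holds). Time passes only in rows, so rows that repeat a pose let the fingers close. It gives the time, the measured TCP pose, the force and the opening at its end, in the units of the state.
- manip.get_obs(): the state, without advancing time (a new reading comes with each control period).
- manip.snapshot(name): name is "side" or "top" or "wrist"; returns a dict with "image" (480x640x3 uint8, red, green, blue), "depth" (480x640 float32, m along the optical axis (not along the pixel's ray), 0 where there is no reading), "mtx" (3x3 intrinsics, pixels), "distortion" ([k1, k2, p1, p2, k3] as OpenCV has them; the pictures are not rectified), "extrinsics" (4x4, takes a point from world to camera coordinates). Camera axes: x right, y up, looking along -z (the intrinsics and any distortion apply to the point x, -y, -z); pixel columns grow to the right and rows downward; lengths in m; the calibration is good to about 2 mm. A picture is of the moment at which its call begins.
- manip.job_done(): hands the job in, once; it reports no verdict.
Trained networks look in a picture, given as the dict that the camera call returned (one of the last four; its "shot" number tells which), for a name from the list of things; names that differ only in an ending like _2 or _b are one class to them, and where a whole thing is asked for, a point or a joint stands for the part that bears it (a point fixed in the world has none). Each returns a list of dicts, best first, with "score" (0 to 1); they miss things now and then, are a little off and sometimes report something else, mostly with a low value. They report only what shows in the picture. A call takes as long as a camera call. They do not tell look-alikes from the thing itself.
- manip.spot_in(label, picture): "bbox" ([left, top, right, bottom] in pixels, round what is visible of it).
- manip.silhouettes(label, picture): "pixels" (480x640 bool, what is visible of it) and "bbox" ([left, top, right, bottom] in pixels, round what is visible of it).
- manip.tip_of(label, picture): "at" ([row, column] in pixels: a listed point, or the origin of a listed thing).
The state is a dict: "t": time; "joint_pos": joint angles; "joint_velocities": joint speeds; "joint_torque": joint torques, N m; "position": TCP position; "orientation": TCP orientation; "wrist_force": force on the tool from outside, world axes, zero at the start; "torque": the same for the moment, N m; "opening": finger opening in m.
Only numpy, scipy, OpenCV 4.12 (cv2) and the standard library are available. Lean on these libraries where they do the work, as an engineer would, in place of code of your own. Each camera call takes 0.05 s, during which the arm holds its last target. There are 200 camera calls.

## Working session

There is one attempt and no reset: what is moved stays moved. The work goes in short steps, Python scripts to look and compute and a tool call to move; the robot and the scene stay as the last step left them, time stands still between calls to the robot, and variables do not carry over. Pictures are saved under pics/ and viewed, about 12 in all and at most 16, crops included, and the job is handed in when it is done.

Besides the shell and the picture viewer there is one more tool, called as name(argument=value, ...), one argument or row to a line, values as JSON. apply_moves: Moves the arm, as the interface text tells. Shifts and turns lie within -1 to 1; 1 stands for 0.6 m of shift or pi rad of turn. Its arguments: {"type":"object","properties":{"rows":{"type":"array","items":{"type":"object","properties":{"fingers":{"type":"number"},"offset":{"type":"array","items":{"type":"number","minimum":-1,"maximum":1}},"delta_rot":{"type":"array","items":{"type":"number","minimum":-1,"maximum":1}}}}},"force":{"type":"number"}},"required":["rows"]}

```bash
ls; mkdir -p pics; cat > h.py <<'E'
import numpy as np, cv2, pickle
from scipy.spatial.transform import Rotation as Ro
from plant import manip
def snap(n):
    p=manip.snapshot(n); pickle.dump(p,open(f'/tmp/{n}.pkl','wb')); return p
def save(p,name,crop=None,scale=1):
    im=p['image'][:,:,::-1]
    if crop: im=im[crop[1]:crop[3],crop[0]:crop[2]]
    if scale!=1: im=cv2.resize(im,None,fx=scale,fy=scale,interpolation=cv2.INTER_CUBIC)
    cv2.imwrite(f'pics/{name}.png',im)
def cloud(p):
    """world xyz per pixel, nan where none"""
    h,w=p['depth'].shape
    u,v=np.meshgrid(np.arange(w),np.arange(h))
    q=cv2.undistortPoints(np.stack([u,v],-1).reshape(-1,1,2).astype(float),np.array(p['mtx']),np.array(p['distortion'])).reshape(h,w,2)
    d=p['depth'].astype(float)
    c=np.stack([q[...,0]*d,-q[...,1]*d,-d],-1)
    E=np.array(p['extrinsics']); X=(c-E[:3,3])@E[:3,:3]
    X[d<=0]=np.nan
    return X
def project(p,X):
    E=np.array(p['extrinsics']); c=np.atleast_2d(X)@E[:3,:3].T+E[:3,3]
    c=c*[1,-1,-1]
    return cv2.projectPoints(c.reshape(-1,1,3),np.zeros(3),np.zeros(3),np.array(p['mtx']),np.array(p['distortion']))[0].reshape(-1,2)
def go(pos,rpy=None,R=None):
    """numbers for a move from current pose to world pose"""
    o=manip.get_obs(); R0=Ro.from_euler('xyz',o['orientation'])
    R1=R if R is not None else (Ro.from_euler('xyz',rpy) if rpy is not None else R0)
    off=R0.inv().apply(np.array(pos)-o['position'])/0.6
    rv=(R0.inv()*R1).as_rotvec()/np.pi
    n=max(np.linalg.norm(off)*.6/.0417,np.linalg.norm(rv)*180/7.16)
    print('off',off.round(4).tolist(),'rot',rv.round(4).tolist(),'rows>=%.1f'%n)
def st():
    o=manip.get_obs(); print('t',round(o['t'],2),'pos',np.round(o['position'],4),'rpy',np.round(o['orientation'],3),'F',np.round(o['wrist_force'],1),'op',round(o['opening'],4),'q',np.round(o['joint_pos'],2))
E
python3 - <<'E'
from h import *
st()
for n in('top','side'):
    p=snap(n); save(p,n+'0')
    E=np.array(p['extrinsics']); print(n,'campos',(-E[:3,:3].T@E[:3,3]).round(3),np.round(p['mtx'],0).tolist())
E
```

```text
pics
t 0.0 pos [ 0.1441 -0.633   0.2175] rpy [-3.139  0.     0.224] F [0.2 0.9 0.2] op 0.0927 q [ 1.32  0.62 -0.01  1.42  0.01  1.1  -0.04]
top campos [0.245 0.075 1.798] [[530.0, 0.0, 319.0], [0.0, 530.0, 238.0], [0.0, 0.0, 1.0]]
side campos [-0.166  0.865  1.13 ] [[478.0, 0.0, 315.0], [0.0, 478.0, 238.0], [0.0, 0.0, 1.0]]
```

View pics/top0.png

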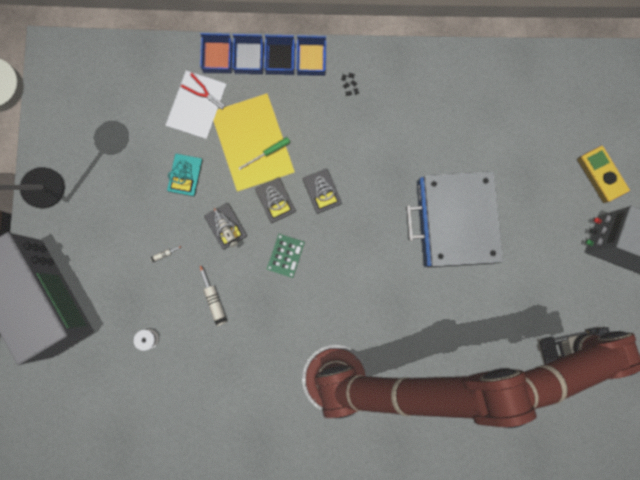

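View pics/side0.png

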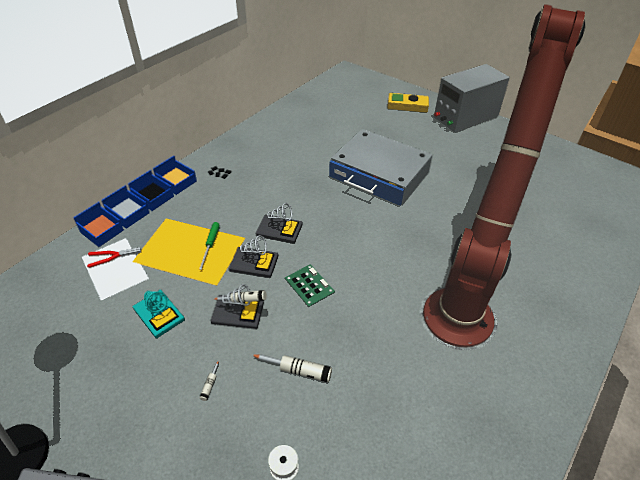

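```bash
python3 - <<'E'
from h import *
p=pickle.load(open('/tmp/top.pkl','rb')); X=cloud(p)
for (r,c) in [(380,335),(220,460),(222,413),(227,225),(200,276),(190,322),(256,287),(150,270)]: print((r,c),X[r,c].round(3))
z=X[...,2]
# cabinet top
m=(abs(z-.085)<.006).astype(np.uint8); m[:, :380]=0; m[:, 520:]=0; m[300:]=0
pts=X[m>0][:,:2].astype(np.float32); print('cab',len(pts),cv2.minAreaRect(pts), np.nanmedian(z[m>0]))
m=(z>.04)&(z<.075); m[:, :395]=0; m[:,425:]=0;m[:190]=0;m[260:]=0
print('handle',m.sum(),X[m].mean(0).round(4),X[m].min(0).round(3),X[m].max(0).round(3))
for l in('stand_a','iron_worn','board','screwdriver','drawer_handle'):
  for n in('top','side'):
    q=pickle.load(open(f'/tmp/{n}.pkl','rb'))
    try:
        for d in manip.silhouettes(l,q):
            mm=d['pixels'];Y=cloud(q)[mm]; Y=Y[~np.isnan(Y[:,0])]
            print(l,n,round(d['score'],2),np.round(d['bbox']).tolist(),np.median(Y,0).round(3), mm.sum())
    except Exception as e: print(l,n,e)
w=snap('wrist'); save(w,'wrist0'); E=np.array(w['extrinsics']);print((-E[:3,:3].T@E[:3,3]).round(3),E[:3,:3].round(2).tolist(),w['mtx'])
E
```

```text
(380, 335) [0.039 0.011 0.31 ]
(220, 460) [ 0.523 -0.401  0.087]
(222, 413) [ 0.525 -0.261  0.014]
(227, 225) [0.486 0.364 0.089]
(200, 276) [0.594 0.207 0.011]
(190, 322) [0.609 0.051 0.114]
(256, 287) [0.403 0.165 0.006]
(150, 270) [0.765 0.231 0.023]
cab 5466 ((0.5303241014480591, -0.4042048454284668), (0.3034292459487915, 0.24253524839878082), 4.569508075714111) 0.0850278797828482
handle 290 [ 0.529  -0.264   0.0583] [ 0.411 -0.292  0.04 ] [ 0.628 -0.232  0.074]
stand_a top 0.67 [206.0, 204.0, 242.0, 250.0] [0.501 0.379 0.019] 952
stand_a top 0.65 [302.0, 171.0, 340.0, 215.0] [0.622 0.053 0.02 ] 1101
stand_a top 0.61 [257.0, 181.0, 298.0, 225.0] [0.586 0.208 0.02 ] 1086
stand_a top 0.6 [167.0, 154.0, 200.0, 197.0] [0.668 0.512 0.02 ] 1098
stand_a side 0.97 [225.0, 236.0, 278.0, 279.0] [0.586 0.223 0.019] 1370
stand_a side 0.88 [210.0, 282.0, 262.0, 332.0] [0.488 0.393 0.019] 1382
stand_a side 0.78 [255.0, 203.0, 301.0, 242.0] [0.619 0.066 0.019] 1009
stand_a side 0.59 [133.0, 289.0, 184.0, 338.0] [0.653 0.535 0.021] 1455
iron_worn top 0.91 [201.0, 269.0, 228.0, 327.0] [0.243 0.40
[... 416 characters left out ...]
79.0] [0.403 0.17  0.006] 1083
board side 0.75 [287.0, 268.0, 330.0, 308.0] [0.4   0.179 0.007] 1081
screwdriver top 0.8 [241.0, 134.0, 292.0, 165.0] [0.777 0.214 0.021] 255
drawer_handle top 0.63 [405.0, 176.0, 435.0, 270.0] [ 0.529 -0.287  0.061] 1026
drawer_handle top 0.57 [256.0, 180.0, 292.0, 221.0] [0.585 0.211 0.021] 1048
drawer_handle top 0.54 [203.0, 199.0, 245.0, 249.0] [0.503 0.377 0.019] 917
drawer_handle side 0.69 [330.0, 160.0, 403.0, 207.0] [ 0.503 -0.281  0.054] 1313
[ 0.213 -0.618  0.385] [[0.22, -0.98, -0.0], [0.94, 0.21, -0.25], [0.25, 0.06, 0.97]] [[331.37834146   0.         315.07980389]
 [  0.         331.37834146 237.1862312 ]
 [  0.           0.           1.        ]]
```

```bash
python3 - <<'E'
from h import *
go([.5,-.24,.22],[np.pi,0,.08])
E
```

```text
off [0.7238, -0.5083, -0.0022] rot [0.0, -0.0, 0.0458] rows>=12.7
```

View pics/wrist0.png

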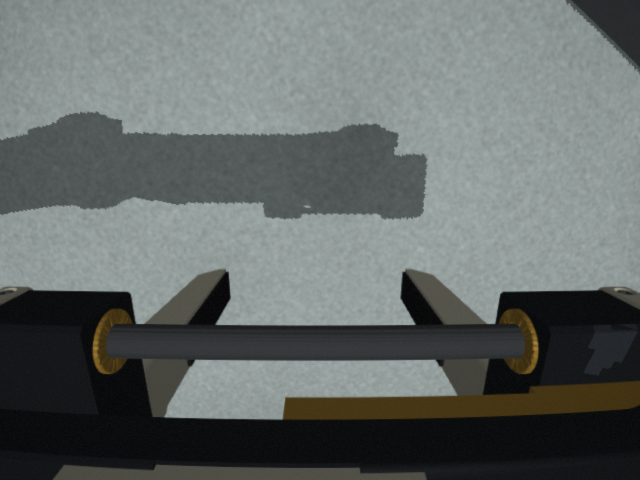

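apply_moves(
  rows=[
    {"offset": [0.7238, -0.5083, -0.0022], "delta_rot": [0, 0, 0.0458], "fingers": -0.35},
    {"offset": [0.7238, -0.5083, -0.0022], "delta_rot": [0, 0, 0.0458], "fingers": -0.35},
    {"offset": [0.7238, -0.5083, -0.0022], "delta_rot": [0, 0, 0.0458], "fingers": -0.35},
    {"offset": [0.7238, -0.5083, -0.0022], "delta_rot": [0, 0, 0.0458], "fingers": -0.35},
    {"offset": [0.7238, -0.5083, -0.0022], "delta_rot": [0, 0, 0.0458], "fingers": -0.35},
    {"offset": [0.7238, -0.5083, -0.0022], "delta_rot": [0, 0, 0.0458], "fingers": -0.35},
    {"offset": [0.7238, -0.5083, -0.0022], "delta_rot": [0, 0, 0.0458], "fingers": -0.35},
    {"offset": [0.7238, -0.5083, -0.0022], "delta_rot": [0, 0, 0.0458], "fingers": -0.35},
    {"offset": [0.7238, -0.5083, -0.0022], "delta_rot": [0, 0, 0.0458], "fingers": -0.35},
    {"offset": [0.7238, -0.5083, -0.0022], "delta_rot": [0, 0, 0.0458], "fingers": -0.35},
    {"offset": [0.7238, -0.5083, -0.0022], "delta_rot": [0, 0, 0.0458], "fingers": -0.35},
    {"offset": [0.7238, -0.5083, -0.0022], "delta_rot": [0, 0, 0.0458], "fingers": -0.35},
    {"offset": [0.7238, -0.5083, -0.0022], "delta_rot": [0, 0, 0.0458], "fingers": -0.35},
    {"offset": [0.7238, -0.5083, -0.0022], "delta_rot": [0, 0, 0.0458], "fingers": -0.35},
    {"offset": [0.7238, -0.5083, -0.0022], "delta_rot": [0, 0, 0.0458], "fingers": -0.35},
    {"offset": [0.7238, -0.5083, -0.0022], "delta_rot": [0, 0, 0.0458], "fingers": -0.35},
  ],
)

```text
t: 1.98
position: [0.4994, -0.2408, 0.22]
orientation: [3.141, 0.001, 0.079]
wrist_force: [-0.7, -0.7, -0.3]
opening: 0.0305
```

```bash
python3 - <<'E'
from h import *
st()
w=snap('wrist'); save(w,'wrist1'); X=cloud(w)
m=(X[...,2]>.045)&(X[...,2]<.066)&(X[...,1]>-.265)&(X[...,1]<-.2)&(X[...,0]>.42)&(X[...,0]<.63)
Y=X[m]; print(m.sum()); 
if m.sum()>10:
  print(Y.min(0),Y.max(0),np.median(Y,0)); print(cv2.minAreaRect(Y[:,:2].astype(np.float32)))
E
```

```text
t 1.98 pos [ 0.4994 -0.2408  0.22  ] rpy [3.141e+00 1.000e-03 7.900e-02] F [-0.7 -0.7 -0.3] op 0.0305 q [ 0.43  0.46 -0.03  1.7   0.02  0.98 -1.1 ]
1520
[ 0.45732187 -0.26490156  0.05519443] [ 0.57662462 -0.22971503  0.06277743] [ 0.52607538 -0.23984795  0.05951597]
((0.5178154706954956, -0.2512602210044861), (0.11955398321151733, 0.034871309995651245), 4.186326026916504)
```

```bash
python3 - <<'E'
from h import *
w=pickle.load(open('/tmp/wrist.pkl','rb')); X=cloud(w)
m=(X[...,2]>.05)&(X[...,2]<.066)&(X[...,1]>-.265)&(X[...,1]<-.2)&(X[...,0]>.48)&(X[...,0]<.55)
Y=X[m];print(m.sum(),np.polyfit(Y[:,0]-.517,Y[:,1],1),Y[:,1].min(),Y[:,1].max())
go([.517,-.241,.037],[np.pi,0,.08])
E
```

```text
692 [ 0.07931135 -0.2384748 ] -0.24589864647793885 -0.23150647661673115
off [0.0304, 0.001, 0.305] rot [0.0003, 0.0003, -0.0008] rows>=4.4
```

apply_moves(
  force=20,
  rows=[
    {"offset": [0.03, -0.003, 0.1], "fingers": -0.35},
    {"offset": [0.03, -0.003, 0.17], "fingers": -0.35},
    {"offset": [0.03, -0.003, 0.23], "fingers": -0.35},
    {"offset": [0.03, -0.003, 0.28], "fingers": -0.35},
    {"offset": [0.03, -0.003, 0.305], "fingers": -0.35},
    {"offset": [0.03, -0.003, 0.305], "fingers": -0.35},
    {"offset": [0.03, -0.003, 0.305], "fingers": -1},
    {"offset": [0.03, -0.003, 0.305], "fingers": -1},
    {"offset": [0.03, -0.003, 0.305], "fingers": -1},
    {"offset": [0.03, -0.003, 0.305], "fingers": -1},
    {"offset": [0.03, -0.003, 0.305], "fingers": -1},
    {"offset": [0.03, -0.003, 0.305], "fingers": -1},
  ],
)

```text
invalid input at $.rows[0]: expected keys fingers, offset, delta_rot
```

apply_moves(
  force=20,
  rows=[
    {"offset": [0.03, -0.003, 0.1], "delta_rot": [0, 0, 0], "fingers": -0.35},
    {"offset": [0.03, -0.003, 0.17], "delta_rot": [0, 0, 0], "fingers": -0.35},
    {"offset": [0.03, -0.003, 0.23], "delta_rot": [0, 0, 0], "fingers": -0.35},
    {"offset": [0.03, -0.003, 0.28], "delta_rot": [0, 0, 0], "fingers": -0.35},
    {"offset": [0.03, -0.003, 0.305], "delta_rot": [0, 0, 0], "fingers": -0.35},
    {"offset": [0.03, -0.003, 0.305], "delta_rot": [0, 0, 0], "fingers": -0.35},
    {"offset": [0.03, -0.003, 0.305], "delta_rot": [0, 0, 0], "fingers": -1},
    {"offset": [0.03, -0.003, 0.305], "delta_rot": [0, 0, 0], "fingers": -1},
    {"offset": [0.03, -0.003, 0.305], "delta_rot": [0, 0, 0], "fingers": -1},
    {"offset": [0.03, -0.003, 0.305], "delta_rot": [0, 0, 0], "fingers": -1},
    {"offset": [0.03, -0.003, 0.305], "delta_rot": [0, 0, 0], "fingers": -1},
  ],
)

```text
t: 2.95
position: [0.5191, -0.2381, 0.0392]
orientation: [3.139, -0.004, 0.079]
wrist_force: [-1.6, -0.3, 6.1]
opening: 0.0094
```

apply_moves(
  rows=[
    {"offset": [0, -0.03, 0], "delta_rot": [0, 0, 0], "fingers": -1},
    {"offset": [0, -0.08, 0], "delta_rot": [0, 0, 0], "fingers": -1},
    {"offset": [0, -0.13, 0], "delta_rot": [0, 0, 0], "fingers": -1},
    {"offset": [0, -0.18, 0], "delta_rot": [0, 0, 0], "fingers": -1},
    {"offset": [0, -0.23, 0], "delta_rot": [0, 0, 0], "fingers": -1},
    {"offset": [0, -0.27, 0], "delta_rot": [0, 0, 0], "fingers": -1},
    {"offset": [0, -0.295, 0], "delta_rot": [0, 0, 0], "fingers": -1},
    {"offset": [0, -0.31, 0], "delta_rot": [0, 0, 0], "fingers": -1},
    {"offset": [0, -0.318, 0], "delta_rot": [0, 0, 0], "fingers": -1},
    {"offset": [0, -0.318, 0], "delta_rot": [0, 0, 0], "fingers": -1},
    {"offset": [0, -0.318, 0], "delta_rot": [0, 0, 0], "fingers": -1},
  ],
)

```text
t: 3.87
position: [0.5044, -0.0512, 0.0391]
orientation: [3.135, -0.005, 0.077]
wrist_force: [-1.3, -7.5, 7.0]
opening: 0.0093
```

apply_moves(
  rows=[
    {"offset": [0, -0.006, 0], "delta_rot": [0, 0, 0], "fingers": -1},
    {"offset": [0, -0.01, 0], "delta_rot": [0, 0, 0], "fingers": -1},
    {"offset": [0, -0.01, 0], "delta_rot": [0, 0, 0], "fingers": -1},
    {"offset": [0, -0.01, 0], "delta_rot": [0, 0, 0], "fingers": -1},
  ],
)

```text
t: 4.2
position: [0.5045, -0.0512, 0.0391]
orientation: [3.129, -0.006, 0.072]
wrist_force: [0.5, -17.3, 5.0]
opening: 0.0095
```

apply_moves(
  rows=[
    {"offset": [0, 0.01, 0], "delta_rot": [0, 0, 0], "fingers": -1},
    {"offset": [0, 0.01, 0], "delta_rot": [0, 0, 0], "fingers": -0.35},
    {"offset": [0, 0.01, 0], "delta_rot": [0, 0, 0], "fingers": -0.35},
    {"offset": [0, 0.01, 0], "delta_rot": [0, 0, 0], "fingers": -0.35},
    {"offset": [0, 0.01, -0.06], "delta_rot": [0, 0, 0], "fingers": -0.35},
    {"offset": [0, 0.01, -0.12], "delta_rot": [0, 0, 0], "fingers": -0.35},
    {"offset": [-0.05, 0.05, -0.18], "delta_rot": [0, 0, 0], "fingers": 0.5},
    {"offset": [-0.1, 0.1, -0.24], "delta_rot": [0, 0, 0], "fingers": 0.8},
    {"offset": [-0.1, 0.16, -0.3], "delta_rot": [0, 0, 0], "fingers": 1},
    {"offset": [-0.1, 0.22, -0.36], "delta_rot": [0, 0, 0], "fingers": 1},
    {"offset": [-0.1, 0.22, -0.42], "delta_rot": [0, 0, 0], "fingers": 1},
    {"offset": [-0.1, 0.22, -0.45], "delta_rot": [0, 0, 0], "fingers": 1},
    {"offset": [-0.1, 0.22, -0.45], "delta_rot": [0, 0, 0], "fingers": 1},
  ],
)

```text
t: 5.28
position: [0.4558, -0.1801, 0.3139]
orientation: [3.135, -0.013, 0.077]
wrist_force: [1.0, -0.2, -0.1]
opening: 0.0723
```

```bash
python3 - <<'E'
from h import *
st()
w=snap('wrist'); save(w,'wrist2')
E
```

```text
t 5.28 pos [ 0.4558 -0.1801  0.3139] rpy [ 3.135 -0.013  0.077] F [ 1.  -0.2 -0.1] op 0.0723 q [ 0.3   0.27  0.05  1.73 -0.01  1.13 -1.15]
```

View pics/wrist2.png

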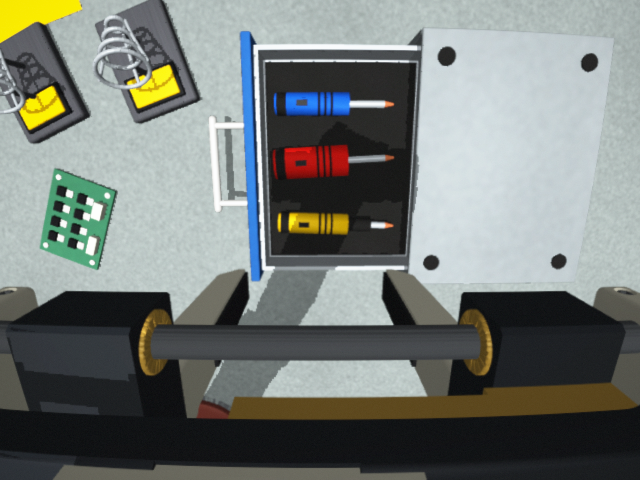

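```bash
cat >> h.py <<'E'
def stands(p,X=None,roi=None):
    """fit stands in a picture via model: base 135x95 rect, rings; returns list (x,y,yaw,score)"""
    from scipy.ndimage import label
    X=cloud(p) if X is None else X
    z=X[...,2]; out=[]
    for d in manip.silhouettes('stand_a',p):
        m=cv2.dilate(d['pixels'].astype(np.uint8),np.ones((7,7)))>0
        b=d['pixels']&(abs(z-.018)<.008); r=m&(z>.035)&(z<.135)
        if b.sum()<50: continue
        c=X[b][:,:2]
        rc=cv2.minAreaRect(c.astype(np.float32)); ctr=np.array(rc[0]); (w,h),a=rc[1],np.deg2rad(rc[2])
        if h>w: a+=np.pi/2
        R=X[r]; hx=np.array([np.cos(a),np.sin(a)])
        s=(R[:,:2]-ctr)@hx
        if len(R)>5 and np.polyfit(s,R[:,2],1)[0]>0: a+=np.pi
        hx=np.array([np.cos(a),np.sin(a)]); hy=np.array([-hx[1],hx[0]])
        lat=(R[:,:2]-ctr)@hy; s=(R[:,:2]-ctr)@hx
        out.append((ctr,np.rad2deg(a)%360))
        print('stand',round(d['score'],2),np.round(d['bbox']).tolist(),ctr.round(4),'yaw %.1f'%(np.rad2deg(a)%360),'wh',np.round(sorted([w,h]),3),'nring',len(R),'lat med %.4f mid %.4f'%(np.median(lat),(np.percentile(lat,2)+np.percentile(lat,98))/2),'s',np.percentile(s,[2,98]).round(3),'zmax',R[:,2].max().round(3))
    return out
E
python3 - <<'E'
from h import *
for n in('top','wrist','side'): print(n); stands(pickle.load(open(f'/tmp/{n}.pkl','rb')))
p=pickle.load(open('/tmp/top.pkl','rb')); save(p,'topcrop',(150,130,350,330),4)
E
```

```text
topTraceback (most recent call last):
  File "<stdin>", line 2, in <module>
  File "h.py", line 40, in stands
    for d in manip.silhouettes('stand_a',p):
             ~~~~~~~~~~~~~~~~~^^^^^^^^^^^^^
ValueError: only the last four pictures can be asked about
```

```bash
python3 - <<'E'
from h import *
for n in('top','side','wrist'): print(n); p=snap(n); stands(p)
p=pickle.load(open('/tmp/top.pkl','rb')); save(p,'topcrop',(150,130,350,330),3)
E
```

```text
top
stand 0.98 [164.0, 153.0, 203.0, 198.0] [0.6756 0.5212] yaw 350.8 wh [0.096 0.138] nring 212 lat med -0.0003 mid 0.0003 s [-0.04   0.035] zmax 0.123
stand 0.9 [301.0, 170.0, 341.0, 212.0] [0.6279 0.0523] yaw 22.8 wh [0.094 0.136] nring 202 lat med 0.0007 mid 0.0011 s [-0.043  0.034] zmax 0.124
stand 0.78 [258.0, 179.0, 296.0, 222.0] [0.5933 0.2118] yaw 26.9 wh [0.095 0.136] nring 201 lat med 0.0002 mid 0.0002 s [-0.041  0.034] zmax 0.123
stand 0.64 [213.0, 204.0, 245.0, 250.0] [0.5001 0.3766] yaw 31.7 wh [0.095 0.132] nring 352 lat med -0.0014 mid 0.0002 s [-0.08   0.049] zmax 0.129
side
stand 0.96 [211.0, 282.0, 260.0, 330.0] [0.4973 0.3848] yaw 30.2 wh [0.094 0.133] nring 424 lat med 0.0050 mid -0.0023 s [-0.082  0.049] zmax 0.123
stand 0.87 [134.0, 291.0, 182.0, 338.0] [0.673  0.5275] yaw 350.7 wh [0.096 0.14 ] nring 286 lat med -0.0001 mid 0.0009 s [-0.041  0.035] zmax 0.123
stand 0.83 [254.0, 204.0, 302.0, 245.0] [0.6277 0.0571] yaw 22.4 wh [0.104 0.136] nring 230 lat med 0.0049 mid 0.0584 s [-0.042  0.033] zmax 0.122
stand 0.6 [228.0, 238.0, 280.0, 279.0] [0.5923 0.2181] yaw 27.0 wh [0.101 0.136] nring 226 lat med 0.0008 mid -0.0002 s [-0.042  0.033] zmax 0.122
wrist
stand 0.84 [1.0, 12.0, 90.0, 136.0] [0.5944 0.2134] yaw 26.5 wh [0.096 0.135] nring 767 lat med -0.0049 mid -0.0074 s [-0.043  0.026] zmax 0.105
stand 0.75 [92.0, 0.0, 206.0, 117.0] [0.629 0.054] yaw 23.1 wh [0.095 0.135] nring 2159 lat med -0.0010 mid -0.0003 s [-0.042  0.033] zmax 0.122
```

View pics/topcrop.png

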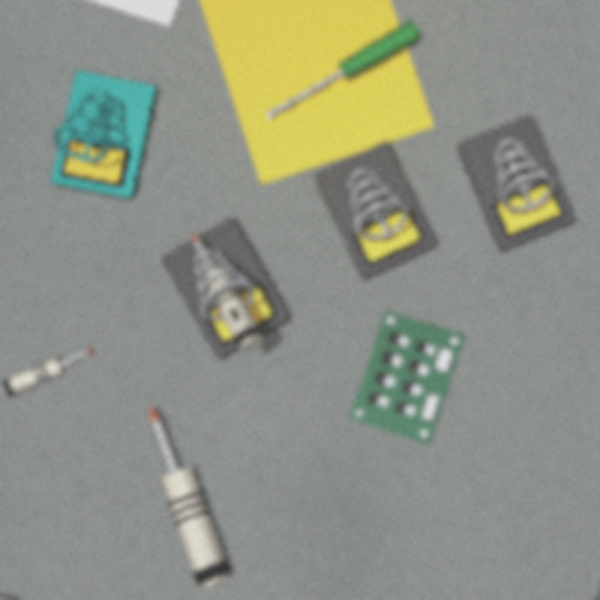

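```bash
cat >> h.py <<'E'
def irons(w,labels=('iron_fine','iron_standard','iron_heavy','iron_worn')):
    X=cloud(w)
    for l in labels:
        for d in manip.silhouettes(l,w):
            m=d['pixels']&~np.isnan(X[...,0]); Y=X[m]; 
            if len(Y)<60: continue
            zt=np.percentile(Y[:,2],90); hm=Y[:,2]>zt-.008
            Y2=Y[hm][:,:2]; c=np.median(Y2,0); u=np.linalg.svd(Y2-c,full_matrices=0)[2][0]
            s=(Y[:,:2]-c)@u; rgb=w['image'][d['pixels']].mean(0).round()
            print(l,round(d['score'],2),np.round(d['bbox']).tolist(),'c',c.round(4),'dir %.1f'%np.rad2deg(np.arctan2(u[1],u[0])),'top',zt.round(3),'all s',np.percentile(s,[1,99]).round(3),'handle s',np.percentile((Y2-c)@u,[1,99]).round(3),rgb)
E
python3 - <<'E'
from h import *
w=snap('wrist'); irons(w)
E
```

```text
iron_fine 0.74 [282.0, 205.0, 399.0, 232.0] c [ 0.434 -0.188] dir -87.7 top 0.043 all s [-0.054  0.093] handle s [-0.054  0.069] [129. 107.  28.]
iron_standard 0.77 [277.0, 88.0, 400.0, 106.0] c [ 0.5867 -0.1668] dir -85.2 top 0.043 all s [-0.045  0.093] handle s [-0.046  0.046] [ 55. 101. 179.]
iron_standard 0.62 [0.0, 10.0, 90.0, 136.0] c [0.5794 0.1993] dir -152.3 top 0.039 all s [-0.084  0.047] handle s [-0.047  0.023] [102.  99.  67.]
iron_heavy 0.74 [283.0, 138.0, 405.0, 175.0] c [ 0.5151 -0.1713] dir -82.0 top 0.055 all s [-0.046  0.096] handle s [-0.046  0.045] [131.  30.  27.]
iron_heavy 0.74 [93.0, 0.0, 203.0, 114.0] c [0.6158 0.0499] dir -60.3 top 0.088 all s [-0.053  0.052] handle s [-0.029  0.029] [122. 122.  96.]
iron_worn 0.34 [278.0, 88.0, 402.0, 106.0] c [ 0.5869 -0.1665] dir -85.5 top 0.043 all s [-0.046  0.098] handle s [-0.046  0.047] [ 55.  99. 175.]
```

```bash
cat >> h.py <<'E'
HUE={'blue':(100,118),'red':(174,6),'yellow':(20,32)}
def colour(w,name,box,zr=(.02,.3)):
    """box xmin,xmax,ymin,ymax in world"""
    X=cloud(w); hsv=cv2.cvtColor(w['image'],cv2.COLOR_RGB2HSV); H,S,V=[hsv[...,i].astype(int) for i in range(3)]
    a,b=HUE[name]; hm=((H>=a)&(H<=b)) if a<b else ((H>=a)|(H<=b))
    m=hm&(S>120)&(V>50)&(X[...,0]>box[0])&(X[...,0]<box[1])&(X[...,1]>box[2])&(X[...,1]<box[3])&(X[...,2]>zr[0])&(X[...,2]<zr[1])
    n,l,s,_=cv2.connectedComponentsWithStats(m.astype(np.uint8)) ; Y=X[m]
    zt=np.percentile(Y[:,2],90); P=Y[Y[:,2]>zt-.007][:,:2]
    r=cv2.minAreaRect(P.astype(np.float32)); c=P.mean(0); u=np.linalg.svd(P-c,full_matrices=0)[2][0]
    v=np.array([-u[1],u[0]]); s=(P-c)@u; t=(P-c)@v
    c2=c+u*(np.percentile(s,1)+np.percentile(s,99))/2+v*(np.percentile(t,2)+np.percentile(t,98))/2
    pr=project(w,Y); 
    print(name,m.sum(),'c',c2.round(4),'dir %.1f'%np.rad2deg(np.arctan2(u[1],u[0])),'len %.3f wid %.3f top %.3f'%(np.ptp(np.percentile(s,[1,99])),np.ptp(np.percentile(t,[2,98])),zt))
E
python3 - <<'E'
from h import *
w=pickle.load(open('/tmp/wrist.pkl','rb'))
w=snap('wrist')
B=(.38,.66,-.285,-.11)
for n in HUE: colour(w,n,B)
E
```

```text
blue 1703 c [ 0.5022 -0.1336] dir 158.5 len 0.235 wid 0.082 top 0.044
red 2001 c [ 0.5147 -0.1705] dir 97.8 len 0.092 wid 0.028 top 0.055
yellow 1295 c [ 0.4321 -0.1806] dir -87.6 len 0.094 wid 0.023 top 0.043
```

```bash
python3 - <<'E'
from h import *
w=pickle.load(open('/tmp/wrist.pkl','rb'))
colour(w,'blue',(.555,.64,-.28,-.118),(.03,.3))
colour(w,'blue',(.57,.61,-.28,-.115),(.03,.3))
E
```

```text
blue 1515 c [ 0.588  -0.1663] dir -85.5 len 0.093 wid 0.023 top 0.043
blue 1515 c [ 0.588  -0.1663] dir -85.5 len 0.093 wid 0.023 top 0.043
```

```bash
python3 - <<'E'
from h import *
go([.5862,-.1439,.15],[np.pi,0,-1.492])
E
```

```text
off [0.2262, -0.0367, 0.2609] rot [0.0001, 0.0003, 0.5005] rows>=12.6
```

apply_moves(
  force=30,
  rows=[
    {"offset": [0.2262, -0.0367, 0.02], "delta_rot": [0, 0, 0.5], "fingers": 0.075},
    {"offset": [0.2262, -0.0367, 0.05], "delta_rot": [0, 0, 0.5], "fingers": 0.075},
    {"offset": [0.2262, -0.0367, 0.1], "delta_rot": [0, 0, 0.5], "fingers": 0.075},
    {"offset": [0.2262, -0.0367, 0.15], "delta_rot": [0, 0, 0.5], "fingers": 0.075},
    {"offset": [0.2262, -0.0367, 0.2609], "delta_rot": [0, 0, 0.5], "fingers": 0.075},
    {"offset": [0.2262, -0.0367, 0.2609], "delta_rot": [0, 0, 0.5], "fingers": 0.075},
    {"offset": [0.2262, -0.0367, 0.2609], "delta_rot": [0, 0, 0.5], "fingers": 0.075},
    {"offset": [0.2262, -0.0367, 0.2609], "delta_rot": [0, 0, 0.5], "fingers": 0.075},
    {"offset": [0.2262, -0.0367, 0.2609], "delta_rot": [0, 0, 0.5], "fingers": 0.075},
    {"offset": [0.2262, -0.0367, 0.2609], "delta_rot": [0, 0, 0.5], "fingers": 0.075},
    {"offset": [0.2262, -0.0367, 0.2609], "delta_rot": [0, 0, 0.5], "fingers": 0.075},
    {"offset": [0.2262, -0.0367, 0.2609], "delta_rot": [0, 0, 0.5], "fingers": 0.075},
    {"offset": [0.2262, -0.0367, 0.2609], "delta_rot": [0, 0, 0.5], "fingers": 0.075},
    {"offset": [0.2262, -0.0367, 0.2609], "delta_rot": [0, 0, 0.5], "fingers": 0.075},
    {"offset": [0.2262, -0.0367, 0.2609], "delta_rot": [0, 0, 0.5], "fingers": 0.075},
    {"offset": [0.2262, -0.0367, 0.2609], "delta_rot": [0, 0, 0.5], "fingers": 0.075},
  ],
)

```text
t: 7.27
position: [0.5864, -0.144, 0.1504]
orientation: [3.142, 0.0, -1.489]
wrist_force: [0.2, -1.1, 0.3]
opening: 0.0502
```

```bash
python3 - <<'E'
from h import *
st()
w=snap('wrist'); save(w,'wrist3')
for n,b in (('blue',(.57,.61,-.28,-.115)),('red',(.48,.55,-.285,-.11))):
    try: colour(w,n,b,(.03,.3))
    except Exception as e: print(e)
go([.5862,-.1439,.018],[np.pi,0,-1.492])
E
```

```text
t 7.27 pos [ 0.5864 -0.144   0.1504] rpy [ 3.142  0.    -1.489] F [ 0.2 -1.1  0.3] op 0.0502 q [-0.05  0.64  0.41  1.66 -0.31  0.91 -2.57]
blue 2848 c [ 0.5878 -0.1665] dir 94.5 len 0.094 wid 0.023 top 0.043
red 4647 c [ 0.5153 -0.1711] dir 97.1 len 0.093 wid 0.028 top 0.055
off [-0.0003, 0.0003, 0.2207] rot [-0.0, 0.0001, 0.0008] rows>=3.2
```

View pics/wrist3.png

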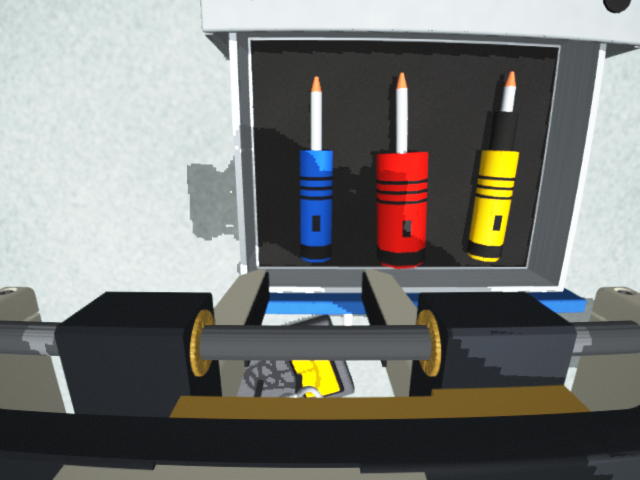

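apply_moves(
  rows=[
    {"offset": [0, 0, 0.06], "delta_rot": [0, 0, 0], "fingers": 0.075},
    {"offset": [0, 0, 0.12], "delta_rot": [0, 0, 0], "fingers": 0.075},
    {"offset": [0, 0, 0.17], "delta_rot": [0, 0, 0], "fingers": 0.075},
    {"offset": [0, 0, 0.2], "delta_rot": [0, 0, 0], "fingers": 0.075},
    {"offset": [0, 0, 0.22], "delta_rot": [0, 0, 0], "fingers": 0.075},
    {"offset": [0, 0, 0.22], "delta_rot": [0, 0, 0], "fingers": 0.075},
    {"offset": [0, 0, 0.22], "delta_rot": [0, 0, 0], "fingers": -1},
    {"offset": [0, 0, 0.22], "delta_rot": [0, 0, 0], "fingers": -1},
    {"offset": [0, 0, 0.22], "delta_rot": [0, 0, 0], "fingers": -1},
    {"offset": [0, 0, 0.22], "delta_rot": [0, 0, 0], "fingers": -1},
    {"offset": [0, 0, 0.22], "delta_rot": [0, 0, 0], "fingers": -1},
    {"offset": [0, 0, 0.22], "delta_rot": [0, 0, 0], "fingers": -1},
  ],
)

```text
t: 8.32
position: [0.5868, -0.1442, 0.0192]
orientation: [-3.14, -0.0, -1.491]
wrist_force: [-0.6, 0.5, 2.5]
opening: 0.0265
```

```bash
cat >> h.py <<'E'
def ins(S,yaw,stop,ring,back,xg=.025,zt=-.0093,pitch=25.,up=0):
    """TCP pose with iron stop point 'back' short of ring centre along axis"""
    y=np.deg2rad(yaw); pt=np.deg2rad(pitch); h=np.array([np.cos(y),np.sin(y),0])
    d=h*np.cos(np.deg2rad(25))-np.array([0,0,np.sin(np.deg2rad(25))])
    R=Ro.from_euler('xyz',[np.pi,pt,y]); rk=np.r_[S,0]-.03*h+[0,0,.092]+.022*(ring-1)*d
    pos=rk-d*(stop-xg+back)-R.apply([0,0,zt])+[0,0,up]
    print('TCP',pos.round(4),'yaw',yaw); go(pos,R=R)
E
python3 - <<'E'
from h import *
ins([.6283,.0533],22.9,.095,3,.125,up=.08)
E
```

```text
TCP [ 0.471  -0.0132  0.2274] yaw 22.9
off [-0.2331, 0.1745, -0.3472] rot [-0.1312, -0.095, -0.5908] rows>=15.4
```

apply_moves(
  rows=[
    {"offset": [0, 0, -0.06], "delta_rot": [0, 0, 0], "fingers": -1},
    {"offset": [0, 0, -0.13], "delta_rot": [0, 0, 0], "fingers": -1},
    {"offset": [0, 0, -0.2], "delta_rot": [0, 0, 0], "fingers": -1},
    {"offset": [0, 0, -0.27], "delta_rot": [0, 0, 0], "fingers": -1},
    {"offset": [0, 0, -0.34], "delta_rot": [0, 0, 0], "fingers": -1},
    {"offset": [-0.2331, 0.1745, -0.3472], "delta_rot": [-0.1312, -0.095, -0.5908], "fingers": -1},
    {"offset": [-0.2331, 0.1745, -0.3472], "delta_rot": [-0.1312, -0.095, -0.5908], "fingers": -1},
    {"offset": [-0.2331, 0.1745, -0.3472], "delta_rot": [-0.1312, -0.095, -0.5908], "fingers": -1},
    {"offset": [-0.2331, 0.1745, -0.3472], "delta_rot": [-0.1312, -0.095, -0.5908], "fingers": -1},
    {"offset": [-0.2331, 0.1745, -0.3472], "delta_rot": [-0.1312, -0.095, -0.5908], "fingers": -1},
    {"offset": [-0.2331, 0.1745, -0.3472], "delta_rot": [-0.1312, -0.095, -0.5908], "fingers": -1},
    {"offset": [-0.2331, 0.1745, -0.3472], "delta_rot": [-0.1312, -0.095, -0.5908], "fingers": -1},
    {"offset": [-0.2331, 0.1745, -0.3472], "delta_rot": [-0.1312, -0.095, -0.5908], "fingers": -1},
    {"offset": [-0.2331, 0.1745, -0.3472], "delta_rot": [-0.1312, -0.095, -0.5908], "fingers": -1},
    {"offset": [-0.2331, 0.1745, -0.3472], "delta_rot": [-0.1312, -0.095, -0.5908], "fingers": -1},
    {"offset": [-0.2331, 0.1745, -0.3472], "delta_rot": [-0.1312, -0.095, -0.5908], "fingers": -1},
    {"offset": [-0.2331, 0.1745, -0.3472], "delta_rot": [-0.1312, -0.095, -0.5908], "fingers": -1},
    {"offset": [-0.2331, 0.1745, -0.3472], "delta_rot": [-0.1312, -0.095, -0.5908], "fingers": -1},
    {"offset": [-0.2331, 0.1745, -0.3472], "delta_rot": [-0.1312, -0.095, -0.5908], "fingers": -1},
    {"offset": [-0.2331, 0.1745, -0.3472], "delta_rot": [-0.1312, -0.095, -0.5908], "fingers": -1},
  ],
)

```text
t: 9.98
position: [0.4708, -0.0133, 0.2264]
orientation: [3.132, 0.431, 0.353]
wrist_force: [-0.5, -1.3, -2.2]
opening: 0.0266
```

```bash
python3 - <<'E'
from h import *
st()
for n in('wrist','top','side'): print(n); p=snap(n); save(p,n+'4'); stands(p)
# stand_a from wrist; iron axis in hand
ins([.6283,.0533],22.9,.095,3,.12)
E
```

```text
t 9.98 pos [ 0.4708 -0.0133  0.2264] rpy [3.132 0.431 0.353] F [-0.5 -1.3 -2.2] op 0.0266 q [-0.1   0.55  0.    1.62  0.12  1.39 -1.36]
wrist
stand 0.85 [281.0, 0.0, 399.0, 59.0] [5.668e-01 5.000e-04] yaw 291.9 wh [0.046 0.095] nring 1542 lat med 0.0185 mid 0.0148 s [-0.03   0.028] zmax 0.122
stand 0.63 [396.0, 194.0, 511.0, 239.0] [ 0.4277 -0.2194] yaw 272.4 wh [0.04  0.163] nring 1787 lat med 0.0099 mid 0.0149 s [-0.113  0.036] zmax 0.079
stand 0.16 [344.0, 0.0, 639.0, 289.0] [ 0.5073 -0.2035] yaw 184.5 wh [0.223 0.281] nring 20399 lat med -0.1004 mid -0.0223 s [-0.143  0.129] zmax 0.086
top
stand 0.8 [258.0, 181.0, 295.0, 224.0] [0.5934 0.2119] yaw 26.6 wh [0.094 0.136] nring 200 lat med -0.0003 mid -0.0003 s [-0.042  0.034] zmax 0.125
stand 0.71 [169.0, 154.0, 200.0, 198.0] [0.6744 0.5204] yaw 350.9 wh [0.095 0.138] nring 207 lat med 0.0006 mid 0.0018 s [-0.038  0.036] zmax 0.129
stand 0.64 [209.0, 202.0, 243.0, 248.0] [0.5015 0.3775] yaw 31.4 wh [0.095 0.135] nring 364 lat med -0.0016 mid 0.0001 s [-0.084  0.046] zmax 0.127
  return _methods._mean(a, axis=axis, dtype=dtype,
  ret = ret.dtype.type(ret / rcount)
Traceback (most recent call last):
  File "h.py", line 53, in stands
    print('stand',round(d['score'],2),np.round(d['bbox']).tolist(),ctr.round(4),'yaw %.1f'%(np.rad2deg(a)%360),'wh',np.round(sorted([w,h]),3),'nring',len(R),'lat med %.4f mid %.4f'%(np.median(lat),(np.percentile(lat,2)+np.percentile(lat,98))/2),'s',np.percentile(s,[2,98]).round(3),'zmax',R[:,2].max().round(3))
                                                                                                                                                                                                      ~~~~~~~~~~~~~^^^^^^^
IndexError: index -1 is out of bounds for axis 0 with size 0
```

View pics/wrist4.png

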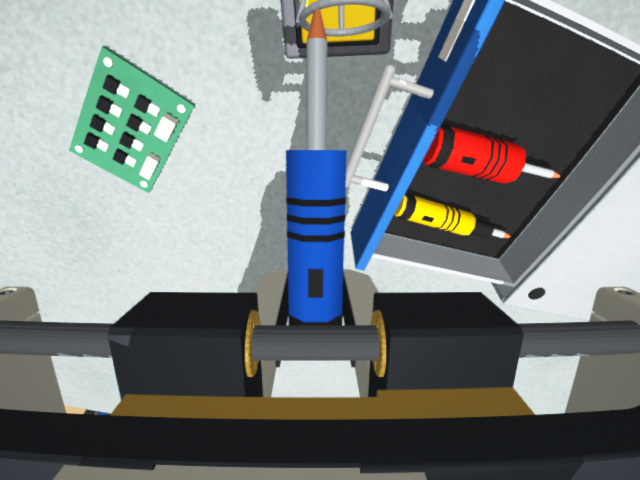

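```bash
sed -i 's/if b.sum()<50: continue/if b.sum()<50 or r.sum()<5: continue/' h.py; python3 - <<'E'
from h import *
p=snap('side'); stands(p); save(p,'side4',(200,160,420,325),3)
E
```

```text
stand 0.9 [226.0, 233.0, 277.0, 282.0] [0.5924 0.2183] yaw 27.5 wh [0.103 0.136] nring 227 lat med 0.0012 mid -0.0002 s [-0.042  0.032] zmax 0.121
stand 0.86 [136.0, 291.0, 184.0, 338.0] [0.6726 0.5288] yaw 350.4 wh [0.094 0.137] nring 284 lat med -0.0017 mid -0.0008 s [-0.042  0.036] zmax 0.122
stand 0.84 [212.0, 284.0, 264.0, 329.0] [0.4973 0.3846] yaw 30.4 wh [0.094 0.134] nring 423 lat med 0.0055 mid -0.0024 s [-0.081  0.048] zmax 0.12
stand 0.76 [268.0, 200.0, 313.0, 241.0] [0.6048 0.0228] yaw 22.0 wh [0.099 0.134] nring 206 lat med -0.0011 mid -0.0408 s [-0.041  0.033] zmax 0.121
```

View pics/side4.png

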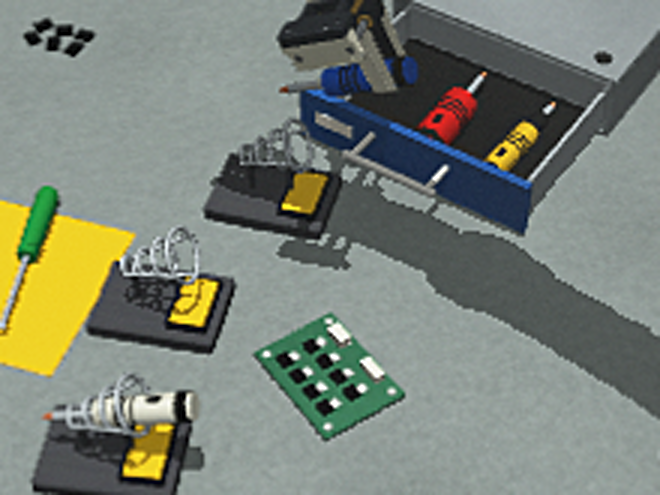

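```bash
python3 - <<'E'
from h import *
ins([.5936,.2121],26.7,.095,3,.14,up=.02)
E
```

```text
TCP [0.4289 0.1293 0.1737] yaw 26.7
off [0.0502, -0.2488, 0.0714] rot [-0.0125, -0.0021, -0.0355] rows>=3.8
```

apply_moves(
  rows=[
    {"offset": [0.012, -0.06, 0.02], "delta_rot": [-0.0125, -0.0021, -0.0355], "fingers": -1},
    {"offset": [0.024, -0.12, 0.036], "delta_rot": [-0.0125, -0.0021, -0.0355], "fingers": -1},
    {"offset": [0.037, -0.18, 0.05], "delta_rot": [-0.0125, -0.0021, -0.0355], "fingers": -1},
    {"offset": [0.046, -0.23, 0.065], "delta_rot": [-0.0125, -0.0021, -0.0355], "fingers": -1},
    {"offset": [0.0502, -0.2488, 0.0714], "delta_rot": [-0.0125, -0.0021, -0.0355], "fingers": -1},
    {"offset": [0.0502, -0.2488, 0.0714], "delta_rot": [-0.0125, -0.0021, -0.0355], "fingers": -1},
    {"offset": [0.0502, -0.2488, 0.0714], "delta_rot": [-0.0125, -0.0021, -0.0355], "fingers": -1},
  ],
)

```text
t: 10.87
position: [0.4291, 0.1284, 0.1741]
orientation: [3.14, 0.437, 0.468]
wrist_force: [0.6, -0.2, -1.3]
opening: 0.0269
```

```bash
cat >> h.py <<'E'
def rings_tool(w,S,yaw):
    """stand rings seen by wrist: compare predicted ring1 with cloud; also overlay model"""
    X=cloud(w); y=np.deg2rad(yaw); h=np.array([np.cos(y),np.sin(y),0]); l=np.array([-h[1],h[0],0])
    d=h*np.cos(np.deg2rad(25))-np.array([0,0,np.sin(np.deg2rad(25))]); n=np.cross(d,l)
    im=w['image'][:,:,::-1].copy(); c0=np.r_[S,.092]-.03*h; a=np.linspace(0,2*np.pi,60)
    for k,b in enumerate((50,36,24,15)):
        r=(b/2+2.5)/1000; P=c0+.022*k*d+r*(np.cos(a)[:,None]*l+np.sin(a)[:,None]*n)
        cv2.polylines(im,[project(w,P).round().astype(int).reshape(-1,1,2)],True,(0,255,0) if k%2 else (255,0,255),1)
    B=np.array([[s*.0675,t*.0475,.018] for s,t in((1,1),(1,-1),(-1,-1),(-1,1))]); B=np.r_[S,0]+B[:,:1]*h+B[:,1:2]*l+B[:,2:]*[0,0,1]
    cv2.polylines(im,[project(w,B).round().astype(int).reshape(-1,1,2)],True,(255,255,0),1)
    q=X-c0; s=q@h; t=q@l; m=(X[...,2]>.085)&(X[...,2]<.135)&(abs(t)<.045)&(s>-.03)&(s<.02)
    T=t[m]; print('ring1 n',m.sum(),'lat mid %.4f'%((T.min()+T.max())/2),'span',np.ptp(T).round(4) if m.sum() else None,'z max',X[m][:,2].max().round(4))
    return im
E
python3 - <<'E'
from h import *
st(); w=snap('wrist'); im=rings_tool(w,[.5936,.2121],26.7)
cv2.imwrite('pics/w5.png',cv2.resize(im[0:200,180:480],None,fx=2.6,fy=2.6))
p=snap('top'); stands(p)
E
```

```text
t 10.87 pos [0.4291 0.1284 0.1741] rpy [3.14  0.437 0.468] F [ 0.6 -0.2 -1.3] op 0.0269 q [-0.32  0.59 -0.08  1.72  0.08  1.27 -1.54]Traceback (most recent call last):
  File "<stdin>", line 2, in <module>
  File "h.py", line 96, in rings_tool
    T=t[m]; print('ring1 n',m.sum(),'lat mid %.4f'%((T.min()+T.max())/2),'span',np.ptp(T).round(4) if m.sum() else None,'z max',X[m][:,2].max().round(4))
                                                     ~~~~~^^
    return umr_minimum(a, axis, None, out, keepdims, initial, where)
ValueError: zero-size array to reduction operation minimum which has no identity
```

```bash
python3 - <<'E'
from h import *
go([.4291,.1284,.24],[np.pi,-.1,.468])
E
```

```text
off [-0.0464, -0.0017, -0.0992] rot [0.0005, 0.1706, -0.0007] rows>=4.3
```

apply_moves(
  rows=[
    {"offset": [-0.0464, 0, -0.0992], "delta_rot": [0, 0.1706, 0], "fingers": -1},
    {"offset": [-0.0464, 0, -0.0992], "delta_rot": [0, 0.1706, 0], "fingers": -1},
    {"offset": [-0.0464, 0, -0.0992], "delta_rot": [0, 0.1706, 0], "fingers": -1},
    {"offset": [-0.0464, 0, -0.0992], "delta_rot": [0, 0.1706, 0], "fingers": -1},
    {"offset": [-0.0464, 0, -0.0992], "delta_rot": [0, 0.1706, 0], "fingers": -1},
    {"offset": [-0.0464, 0, -0.0992], "delta_rot": [0, 0.1706, 0], "fingers": -1},
    {"offset": [-0.0464, 0, -0.0992], "delta_rot": [0, 0.1706, 0], "fingers": -1},
  ],
)

```text
t: 11.5
position: [0.4293, 0.1274, 0.2405]
orientation: [3.141, -0.1, 0.465]
wrist_force: [0.2, -0.1, -0.5]
opening: 0.0269
```

```bash
python3 - <<'E'
from h import *
st(); w=snap('wrist');stands(w); save(w,'w5raw'); im=rings_tool(w,[.5936,.2121],26.7)
cv2.imwrite('pics/w5.png',im)
p=snap('top'); stands(p)
E
```

```text
t 11.5 pos [0.4293 0.1274 0.2405] rpy [ 3.141 -0.1    0.465] F [ 0.2 -0.1 -0.5] op 0.0269 q [-0.24  0.23 -0.11  2.02  0.02  0.79 -1.46]
stand 0.78 [421.0, 72.0, 537.0, 196.0] [0.6084 0.0192] yaw 23.4 wh [0.096 0.135] nring 2340 lat med 0.0012 mid 0.0007 s [-0.042  0.033] zmax 0.122
stand 0.69 [462.0, 137.0, 640.0, 399.0] [ 0.5199 -0.1932] yaw 184.0 wh [0.207 0.28 ] nring 9734 lat med -0.1008 mid -0.0595 s [-0.134  0.14 ] zmax 0.08
stand 0.67 [80.0, 13.0, 197.0, 140.0] [0.5019 0.3793] yaw 31.8 wh [0.095 0.135] nring 2885 lat med -0.0060 mid 0.0002 s [-0.066  0.035] zmax 0.122
stand 0.64 [267.0, 4.0, 355.0, 130.0] [0.5943 0.2148] yaw 26.2 wh [0.096 0.135] nring 1630 lat med 0.0075 mid -0.0004 s [-0.041  0.034] zmax 0.121
ring1 n 549 lat mid 0.0019 span 0.0625 z max 0.1209
stand 0.98 [168.0, 151.0, 200.0, 197.0] [0.6757 0.5217] yaw 350.6 wh [0.097 0.139] nring 211 lat med -0.0016 mid -0.0012 s [-0.04   0.036] zmax 0.126
stand 0.79 [207.0, 204.0, 242.0, 251.0] [0.5012 0.3774] yaw 31.2 wh [0.095 0.135] nring 372 lat med -0.0012 mid -0.0001 s [-0.082  0.049] zmax 0.125
stand 0.65 [254.0, 179.0, 298.0, 224.0] [0.5931 0.2117] yaw 27.6 wh [0.095 0.135] nring 196 lat med 0.0011 mid 0.0005 s [-0.042  0.033] zmax 0.127
stand 0.57 [314.0, 178.0, 354.0, 222.0] [0.6078 0.0156] yaw 203.3 wh [0.096 0.137] nring 228 lat med 0.0001 mid 0.0063 s [-0.035  0.085] zmax 0.122
```

View pics/w5.png

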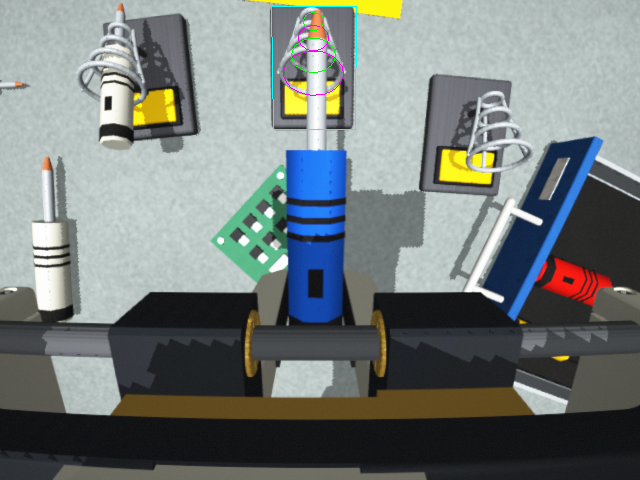

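```bash
cat >> h.py <<'E'
def handbias(names=('wrist','top','side'),col='blue',zt=-.0093,half=.0135):
    """compare coloured handle top ridge in camera with kinematic axis: lateral offset (tool y)"""
    o=manip.get_obs(); R=Ro.from_euler('xyz',o['orientation']); a,b=HUE[col]
    for n in names:
        w=snap(n); X=cloud(w); hsv=cv2.cvtColor(w['image'],cv2.COLOR_RGB2HSV).astype(int)
        L=R.inv().apply((X-o['position']).reshape(-1,3)).reshape(X.shape)
        H=hsv[...,0]; hm=((H>=a)&(H<=b)) if a<b else ((H>=a)|(H<=b))
        m=hm&(hsv[...,1]>110)&(abs(L[...,0]-.02)<.07)&(abs(L[...,1])<.04)&(abs(L[...,2]-zt)<.045)
        Y=L[m]; 
        if len(Y)<8: print(n,'few',len(Y)); continue
        print(n,m.sum(),'x',np.percentile(Y[:,0],[1,99]).round(4),'y',np.percentile(Y[:,1],[1,50,99]).round(4),'z',np.percentile(Y[:,2],[1,99]).round(4))
E
python3 - <<'E'
from h import *
handbias()
E
```

```text
wrist 8623 x [-0.0087  0.0704] y [-0.0133  0.0001  0.0131] z [-0.0246 -0.0152]
top 30 x [0.0555 0.0674] y [-0.0072  0.0035  0.0132] z [-0.0285 -0.0127]
side 109 x [-0.0202  0.0703] y [-0.0198 -0.0134  0.002 ] z [-0.0257 -0.0031]
```

```bash
python3 - <<'E'
from h import *
ins([.5943,.2145],26.5,.095,3,.12)
E
```

```text
TCP [0.4455 0.1403 0.1453] yaw 26.5
off [0.0168, -0.0027, 0.159] rot [-0.0001, -0.1703, 0.0023] rows>=4.3
```

apply_moves(
  rows=[
    {"offset": [-0.03, -0.0027, 0.03], "delta_rot": [0, -0.1703, 0.0023], "fingers": -1},
    {"offset": [-0.03, -0.0027, 0.06], "delta_rot": [0, -0.1703, 0.0023], "fingers": -1},
    {"offset": [-0.03, -0.0027, 0.09], "delta_rot": [0, -0.1703, 0.0023], "fingers": -1},
    {"offset": [-0.03, -0.0027, 0.12], "delta_rot": [0, -0.1703, 0.0023], "fingers": -1},
    {"offset": [-0.01, -0.0027, 0.145], "delta_rot": [0, -0.1703, 0.0023], "fingers": -1},
    {"offset": [0.0168, -0.0027, 0.159], "delta_rot": [0, -0.1703, 0.0023], "fingers": -1},
    {"offset": [0.0168, -0.0027, 0.159], "delta_rot": [0, -0.1703, 0.0023], "fingers": -1},
    {"offset": [0.0168, -0.0027, 0.159], "delta_rot": [0, -0.1703, 0.0023], "fingers": -1},
    {"offset": [0.0168, -0.0027, 0.159], "delta_rot": [0, -0.1703, 0.0023], "fingers": -1},
  ],
)

```text
t: 12.6
position: [0.4447, 0.1398, 0.1459]
orientation: [3.141, 0.436, 0.462]
wrist_force: [-0.5, -0.2, -1.2]
opening: 0.0267
```

```bash
python3 - <<'E'
from h import *
st()
ins([.5943,.2145],26.5,.095,3,.12)
ins([.5943,.2145],26.5,.095,3,0)
E
```

```text
t 12.6 pos [0.4447 0.1398 0.1459] rpy [3.141 0.436 0.462] F [-0.5 -0.2 -1.2] op 0.0267 q [-0.33  0.65 -0.08  1.69  0.08  1.24 -1.55]
TCP [0.4455 0.1403 0.1453] yaw 26.5
off [0.0018, -0.0002, 0.0002] rot [0.0, -0.0001, -0.0001] rows>=0.0
TCP [0.5428 0.1888 0.0946] yaw 26.5
off [0.2018, -0.0002, 0.0003] rot [0.0, -0.0001, -0.0001] rows>=2.9
```

apply_moves(
  rows=[
    {"offset": [0.02, 0, 0], "delta_rot": [0, 0, 0], "fingers": -1},
    {"offset": [0.04, 0, 0], "delta_rot": [0, 0, 0], "fingers": -1},
    {"offset": [0.06, 0, 0], "delta_rot": [0, 0, 0], "fingers": -1},
    {"offset": [0.08, 0, 0], "delta_rot": [0, 0, 0], "fingers": -1},
    {"offset": [0.1, 0, 0], "delta_rot": [0, 0, 0], "fingers": -1},
    {"offset": [0.12, 0, 0], "delta_rot": [0, 0, 0], "fingers": -1},
    {"offset": [0.14, 0, 0], "delta_rot": [0, 0, 0], "fingers": -1},
    {"offset": [0.16, 0, 0], "delta_rot": [0, 0, 0], "fingers": -1},
  ],
)

```text
t: 13.27
position: [0.5232, 0.1786, 0.1064]
orientation: [3.141, 0.434, 0.462]
wrist_force: [0.3, -0.2, -1.1]
opening: 0.0265
```

apply_moves(
  rows=[
    {"offset": [0.01, 0, 0], "delta_rot": [0, 0, 0], "fingers": -1},
    {"offset": [0.018, 0, 0], "delta_rot": [0, 0, 0], "fingers": -1},
    {"offset": [0.026, 0, 0], "delta_rot": [0, 0, 0], "fingers": -1},
    {"offset": [0.031, 0, 0], "delta_rot": [0, 0, 0], "fingers": -1},
    {"offset": [0.036, 0, 0], "delta_rot": [0, 0, 0], "fingers": -1},
    {"offset": [0.036, 0, 0], "delta_rot": [0, 0, 0], "fingers": -1},
  ],
)

```text
t: 13.77
position: [0.5404, 0.1876, 0.0959]
orientation: [-3.142, 0.436, 0.462]
wrist_force: [-0.3, 0.2, -0.8]
opening: 0.0267
```

```bash
python3 - <<'E'
from h import *
ins([.5943,.2145],26.5,.095,3,0)
p=snap('side'); save(p,'side6',(200,160,420,325),3)
stands(p)
E
```

```text
TCP [0.5428 0.1888 0.0946] yaw 26.5
off [0.0051, -0.0001, 0.0002] rot [-0.0001, -0.0, -0.0001] rows>=0.1
stand 0.94 [226.0, 248.0, 278.0, 278.0] [0.5927 0.217 ] yaw 25.3 wh [0.102 0.136] nring 207 lat med 0.0129 mid 0.0136 s [-0.064  0.051] zmax 0.126
stand 0.87 [269.0, 200.0, 315.0, 242.0] [0.6063 0.0216] yaw 23.6 wh [0.101 0.135] nring 198 lat med 0.0067 mid 0.0693 s [-0.041  0.034] zmax 0.135
stand 0.82 [209.0, 283.0, 262.0, 332.0] [0.4982 0.3837] yaw 31.0 wh [0.098 0.133] nring 439 lat med 0.0057 mid -0.0002 s [-0.082  0.048] zmax 0.122
stand 0.56 [135.0, 289.0, 184.0, 339.0] [0.6729 0.5277] yaw 350.4 wh [0.096 0.141] nring 282 lat med -0.0006 mid 0.0004 s [-0.041  0.035] zmax 0.122
```

apply_moves(
  rows=[
    {"offset": [0.003, 0, 0], "delta_rot": [0, 0, 0], "fingers": -1},
    {"offset": [0.005, 0, 0], "delta_rot": [0, 0, 0], "fingers": -1},
    {"offset": [0.005, 0, 0], "delta_rot": [0, 0, 0], "fingers": -1},
    {"offset": [0.005, 0, 0], "delta_rot": [0, 0, 0], "fingers": -1},
  ],
)

```text
t: 14.2
position: [0.5407, 0.1877, 0.0957]
orientation: [-3.142, 0.442, 0.462]
wrist_force: [-4.7, -2.0, 3.3]
opening: 0.0269
```

apply_moves(
  rows=[
    {"offset": [-0.003, 0, 0], "delta_rot": [0, 0, 0], "fingers": -1},
    {"offset": [-0.003, 0, 0], "delta_rot": [0, 0, 0], "fingers": 0.075},
    {"offset": [-0.003, 0, 0], "delta_rot": [0, 0, 0], "fingers": 0.075},
    {"offset": [-0.003, 0, 0], "delta_rot": [0, 0, 0], "fingers": 0.075},
    {"offset": [-0.003, 0, 0], "delta_rot": [0, 0, 0], "fingers": 0.075},
    {"offset": [-0.003, 0, -0.05], "delta_rot": [0, 0, 0], "fingers": 0.075},
    {"offset": [-0.003, 0, -0.1], "delta_rot": [0, 0, 0], "fingers": 0.075},
    {"offset": [-0.05, 0, -0.16], "delta_rot": [0, 0, 0], "fingers": 0.075},
    {"offset": [-0.1, 0, -0.22], "delta_rot": [0, 0, 0], "fingers": 0.2},
    {"offset": [-0.15, 0, -0.25], "delta_rot": [0, 0.1, 0], "fingers": 0.3},
    {"offset": [-0.2, 0, -0.25], "delta_rot": [0, 0.139, 0], "fingers": 0.3},
    {"offset": [-0.2, 0, -0.25], "delta_rot": [0, 0.139, 0], "fingers": 0.3},
    {"offset": [-0.2, 0, -0.25], "delta_rot": [0, 0.139, 0], "fingers": 0.3},
    {"offset": [-0.2, 0, -0.25], "delta_rot": [0, 0.139, 0], "fingers": 0.3},
  ],
)

```text
t: 15.37
position: [0.5003, 0.1671, 0.2837]
orientation: [3.141, -0.005, 0.461]
wrist_force: [-0.9, -0.2, 0.1]
opening: 0.0605
```

```bash
cat >> h.py <<'E'
def checkfit(w,S,yaw,col,stop,ring,half=.0135):
    """handle colour points in stand frame -> axis, front face along axis, stop-ring distance estimate"""
    X=cloud(w); y=np.deg2rad(yaw); h=np.array([np.cos(y),np.sin(y),0]); l=np.array([-h[1],h[0],0])
    d=h*np.cos(np.deg2rad(25))-np.array([0,0,np.sin(np.deg2rad(25))]); rk=np.r_[S,.092]-.03*h+.022*(ring-1)*d
    hsv=cv2.cvtColor(w['image'],cv2.COLOR_RGB2HSV).astype(int); a,b=HUE[col]; H=hsv[...,0]
    hm=((H>=a)&(H<=b)) if a<b else ((H>=a)|(H<=b))
    q=X-rk; s=q@h; t=q@l; m=hm&(hsv[...,1]>110)&(abs(s)<.17)&(abs(t)<.05)&(X[...,2]>.055)&(X[...,2]<.19)
    s,t,z=s[m],t[m],X[m][:,2]
    bins=np.arange(-.15,.06,.006); top=[(c,z[(s>=c)&(s<c+.006)].max()) for c in bins if ((s>=c)&(s<c+.006)).sum()>4]
    T=np.array(top); k=np.polyfit(T[:,0],T[:,1],1); print(col,m.sum(),'slope deg %.1f'%np.rad2deg(np.arctan(k[0])),'s range',np.percentile(s,[1,99]).round(4),'lat',np.percentile(t,[2,98]).round(4),'z@ring-top %.4f'%(np.polyval(k,0)-half/np.cos(np.arctan(k[0]))-rk[2]))
E
python3 - <<'E'
from h import *
st(); w=snap('wrist'); save(w,'w7'); stands(w); checkfit(w,[.5943,.2145],26.5,'blue',.095,3)
E
```

```text
t 15.37 pos [0.5003 0.1671 0.2837] rpy [ 3.141 -0.005  0.461] F [-0.9 -0.2  0.1] op 0.0605 q [-0.29  0.36 -0.1   1.68  0.04  1.1  -1.51]
stand 0.74 [410.0, 125.0, 510.0, 236.0] [0.6083 0.0191] yaw 23.3 wh [0.095 0.136] nring 1770 lat med 0.0009 mid 0.0016 s [-0.042  0.034] zmax 0.122
stand 0.73 [275.0, 65.0, 352.0, 176.0] [0.5946 0.215 ] yaw 27.0 wh [0.094 0.136] nring 2401 lat med -0.0003 mid 0.0002 s [-0.056  0.05 ] zmax 0.121
stand 0.59 [110.0, 73.0, 212.0, 186.0] [0.5027 0.3802] yaw 30.9 wh [0.095 0.135] nring 2401 lat med -0.0041 mid -0.0008 s [-0.05   0.048] zmax 0.122
blue 1620 slope deg -9.8 s range [-0.0956 -0.0021] lat [-0.0128  0.0122] z@ring-top 0.0061
```

View pics/w7.png

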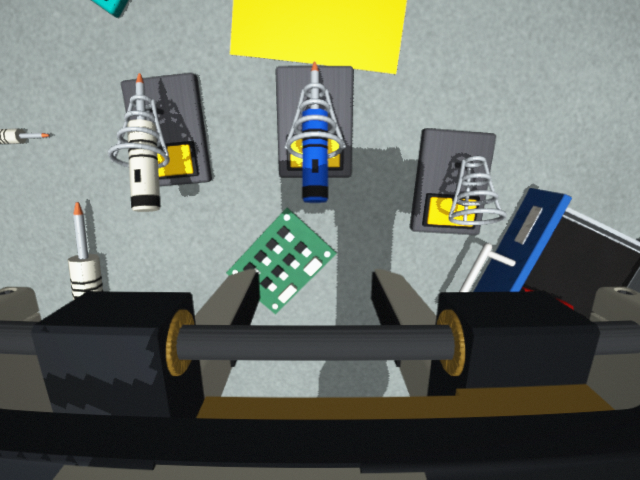

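```bash
python3 - <<'E'
from h import *
go([.5121,-.1487,.15],[np.pi,0,-1.44])
E
```

```text
off [-0.2217, 0.4805, 0.2197] rot [-0.0004, -0.0003, 0.6055] rows>=15.2
```

apply_moves(
  rows=[
    {"offset": [-0.2217, 0.4805, 0], "delta_rot": [0, 0, 0.6055], "fingers": 0.3},
    {"offset": [-0.2217, 0.4805, 0], "delta_rot": [0, 0, 0.6055], "fingers": 0.3},
    {"offset": [-0.2217, 0.4805, 0], "delta_rot": [0, 0, 0.6055], "fingers": 0.3},
    {"offset": [-0.2217, 0.4805, 0], "delta_rot": [0, 0, 0.6055], "fingers": 0.3},
    {"offset": [-0.2217, 0.4805, 0], "delta_rot": [0, 0, 0.6055], "fingers": 0.3},
    {"offset": [-0.2217, 0.4805, 0], "delta_rot": [0, 0, 0.6055], "fingers": 0.3},
    {"offset": [-0.2217, 0.4805, 0.05], "delta_rot": [0, 0, 0.6055], "fingers": 0.3},
    {"offset": [-0.2217, 0.4805, 0.1], "delta_rot": [0, 0, 0.6055], "fingers": 0.3},
    {"offset": [-0.2217, 0.4805, 0.15], "delta_rot": [0, 0, 0.6055], "fingers": 0.3},
    {"offset": [-0.2217, 0.4805, 0.2197], "delta_rot": [0, 0, 0.6055], "fingers": 0.3},
    {"offset": [-0.2217, 0.4805, 0.2197], "delta_rot": [0, 0, 0.6055], "fingers": 0.3},
    {"offset": [-0.2217, 0.4805, 0.2197], "delta_rot": [0, 0, 0.6055], "fingers": 0.3},
    {"offset": [-0.2217, 0.4805, 0.2197], "delta_rot": [0, 0, 0.6055], "fingers": 0.3},
    {"offset": [-0.2217, 0.4805, 0.2197], "delta_rot": [0, 0, 0.6055], "fingers": 0.3},
    {"offset": [-0.2217, 0.4805, 0.2197], "delta_rot": [0, 0, 0.6055], "fingers": 0.3},
    {"offset": [-0.2217, 0.4805, 0.2197], "delta_rot": [0, 0, 0.6055], "fingers": 0.3},
    {"offset": [-0.2217, 0.4805, 0.2197], "delta_rot": [0, 0, 0.6055], "fingers": 0.3},
    {"offset": [-0.2217, 0.4805, 0.2197], "delta_rot": [0, 0, 0.6055], "fingers": 0.3},
  ],
)

```text
t: 16.97
position: [0.5127, -0.1485, 0.1485]
orientation: [3.141, 0.0, -1.436]
wrist_force: [-0.7, -0.5, 0.7]
opening: 0.0605
```

```bash
python3 - <<'E'
from h import *
st(); w=snap('wrist')
colour(w,'red',(.48,.55,-.285,-.11),(.03,.3)); colour(w,'yellow',(.4,.47,-.285,-.11),(.03,.3))
u=np.array([np.cos(-1.44),np.sin(-1.44)])
go([.5121,-.1487,.019],[np.pi,0,-1.44])
E
```

```text
t 16.97 pos [ 0.5127 -0.1485  0.1485] rpy [ 3.141  0.    -1.436] F [-0.7 -0.5  0.7] op 0.0605 q [-0.05  0.55  0.44  1.86 -0.32  0.8  -2.45]
red 4489 c [ 0.5143 -0.1713] dir 97.7 len 0.093 wid 0.028 top 0.055
yellow 4573 c [ 0.4636 -0.177 ] dir 6.9 len 0.013 wid 0.002 top 0.263
off [0.0002, 0.0005, 0.2162] rot [0.0, 0.0001, 0.0009] rows>=3.1
```

apply_moves(
  rows=[
    {"offset": [0, 0, 0.06], "delta_rot": [0, 0, 0], "fingers": 0.3},
    {"offset": [0, 0, 0.12], "delta_rot": [0, 0, 0], "fingers": 0.3},
    {"offset": [0, 0, 0.17], "delta_rot": [0, 0, 0], "fingers": 0.3},
    {"offset": [0, 0, 0.2], "delta_rot": [0, 0, 0], "fingers": 0.3},
    {"offset": [0, 0, 0.216], "delta_rot": [0, 0, 0], "fingers": 0.3},
    {"offset": [0, 0, 0.216], "delta_rot": [0, 0, 0], "fingers": 0.3},
    {"offset": [0, 0, 0.216], "delta_rot": [0, 0, 0], "fingers": -1},
    {"offset": [0, 0, 0.216], "delta_rot": [0, 0, 0], "fingers": -1},
    {"offset": [0, 0, 0.216], "delta_rot": [0, 0, 0], "fingers": -1},
    {"offset": [0, 0, 0.216], "delta_rot": [0, 0, 0], "fingers": -1},
    {"offset": [0, 0, 0.216], "delta_rot": [0, 0, 0], "fingers": -1},
  ],
)

```text
t: 17.93
position: [0.5127, -0.1489, 0.021]
orientation: [-3.139, -0.0, -1.44]
wrist_force: [-1.1, -0.3, 5.4]
opening: 0.0386
```

```bash
python3 - <<'E'
from h import *
st()
go([.42,-.04,.26],[np.pi,-.1,np.deg2rad(23.2)])
E
```

```text
t 17.93 pos [ 0.5127 -0.1489  0.021 ] rpy [-3.139 -0.    -1.44 ] F [-1.1 -0.3  5.4] op 0.0386 q [ 0.04  0.74  0.32  1.95 -0.44  0.51 -2.34]
off [-0.2, 0.1283, -0.3988] rot [0.0288, 0.0213, -0.5866] rows>=14.8
```

apply_moves(
  rows=[
    {"offset": [0, 0, -0.06], "delta_rot": [0, 0, 0], "fingers": -1},
    {"offset": [0, 0, -0.13], "delta_rot": [0, 0, 0], "fingers": -1},
    {"offset": [0, 0, -0.2], "delta_rot": [0, 0, 0], "fingers": -1},
    {"offset": [0, 0, -0.27], "delta_rot": [0, 0, 0], "fingers": -1},
    {"offset": [0, 0, -0.34], "delta_rot": [0, 0, 0], "fingers": -1},
    {"offset": [-0.2, 0.128, -0.399], "delta_rot": [0.0288, 0.0213, -0.5866], "fingers": -1},
    {"offset": [-0.2, 0.128, -0.399], "delta_rot": [0.0288, 0.0213, -0.5866], "fingers": -1},
    {"offset": [-0.2, 0.128, -0.399], "delta_rot": [0.0288, 0.0213, -0.5866], "fingers": -1},
    {"offset": [-0.2, 0.128, -0.399], "delta_rot": [0.0288, 0.0213, -0.5866], "fingers": -1},
    {"offset": [-0.2, 0.128, -0.399], "delta_rot": [0.0288, 0.0213, -0.5866], "fingers": -1},
    {"offset": [-0.2, 0.128, -0.399], "delta_rot": [0.0288, 0.0213, -0.5866], "fingers": -1},
    {"offset": [-0.2, 0.128, -0.399], "delta_rot": [0.0288, 0.0213, -0.5866], "fingers": -1},
    {"offset": [-0.2, 0.128, -0.399], "delta_rot": [0.0288, 0.0213, -0.5866], "fingers": -1},
    {"offset": [-0.2, 0.128, -0.399], "delta_rot": [0.0288, 0.0213, -0.5866], "fingers": -1},
    {"offset": [-0.2, 0.128, -0.399], "delta_rot": [0.0288, 0.0213, -0.5866], "fingers": -1},
    {"offset": [-0.2, 0.128, -0.399], "delta_rot": [0.0288, 0.0213, -0.5866], "fingers": -1},
    {"offset": [-0.2, 0.128, -0.399], "delta_rot": [0.0288, 0.0213, -0.5866], "fingers": -1},
    {"offset": [-0.2, 0.128, -0.399], "delta_rot": [0.0288, 0.0213, -0.5866], "fingers": -1},
    {"offset": [-0.2, 0.128, -0.399], "delta_rot": [0.0288, 0.0213, -0.5866], "fingers": -1},
    {"offset": [-0.2, 0.128, -0.399], "delta_rot": [0.0288, 0.0213, -0.5866], "fingers": -1},
  ],
)

```text
t: 19.6
position: [0.4191, -0.0399, 0.259]
orientation: [-3.14, -0.098, 0.41]
wrist_force: [-1.0, 0.4, -1.1]
opening: 0.0386
```

```bash
python3 - <<'E'
from h import *
st(); handbias(('wrist',),'red',-.0135,.0195)
w=snap('wrist'); stands(w); save(w,'w8'); rings_tool(w,[.6083,.0191],23.3); checkfit(w,[.5945,.2148],26.7,'blue',.095,3)
E
```

```text
t 19.6 pos [ 0.4191 -0.0399  0.259 ] rpy [-3.14  -0.098  0.41 ] F [-1.   0.4 -1.1] op 0.0386 q [-0.06  0.17  0.17  2.04 -0.1   0.85 -1.  ]
wrist 13262 x [-0.0066  0.07  ] y [-0.0191  0.0001  0.0188] z [-0.0347 -0.022 ]
stand 0.93 [4.0, 0.0, 80.0, 98.0] [0.4911 0.3717] yaw 29.8 wh [0.096 0.11 ] nring 602 lat med -0.0123 mid -0.0133 s [-0.03   0.038] zmax 0.098
stand 0.71 [119.0, 0.0, 226.0, 70.0] [0.5683 0.2001] yaw 296.8 wh [0.076 0.094] nring 655 lat med -0.0100 mid -0.0247 s [-0.029  0.027] zmax 0.105
stand 0.7 [296.0, 2.0, 380.0, 126.0] [0.608  0.0176] yaw 23.2 wh [0.095 0.135] nring 1682 lat med -0.0050 mid -0.0118 s [-0.071  0.034] zmax 0.121
ring1 n 361 lat mid -0.0009 span 0.063 z max 0.1214
blue 1585 slope deg -11.8 s range [-0.0989 -0.04  ] lat [-0.014   0.0114] z@ring-top 0.0045
```

```bash
python3 - <<'E'
from h import *
ins([.6083,.0182],23.2,.095,2,.105,zt=-.0135)
E
```

```text
TCP [ 0.448  -0.0505  0.1444] yaw 23.2
off [0.0184, 0.035, 0.1937] rot [-0.0007, -0.17, -0.001] rows>=4.3
```

apply_moves(
  rows=[
    {"offset": [-0.03, 0.035, 0.03], "delta_rot": [0, -0.17, -0.001], "fingers": -1},
    {"offset": [-0.03, 0.035, 0.07], "delta_rot": [0, -0.17, -0.001], "fingers": -1},
    {"offset": [-0.03, 0.035, 0.11], "delta_rot": [0, -0.17, -0.001], "fingers": -1},
    {"offset": [-0.03, 0.035, 0.15], "delta_rot": [0, -0.17, -0.001], "fingers": -1},
    {"offset": [-0.01, 0.035, 0.18], "delta_rot": [0, -0.17, -0.001], "fingers": -1},
    {"offset": [0.0184, 0.035, 0.1937], "delta_rot": [0, -0.17, -0.001], "fingers": -1},
    {"offset": [0.0184, 0.035, 0.1937], "delta_rot": [0, -0.17, -0.001], "fingers": -1},
    {"offset": [0.0184, 0.035, 0.1937], "delta_rot": [0, -0.17, -0.001], "fingers": -1},
    {"offset": [0.0184, 0.035, 0.1937], "delta_rot": [0, -0.17, -0.001], "fingers": -1},
  ],
)

```text
t: 20.5
position: [0.4483, -0.0507, 0.1451]
orientation: [-3.141, 0.436, 0.406]
wrist_force: [-0.8, 0.0, -2.1]
opening: 0.0386
```

```bash
python3 - <<'E'
from h import *
st()
ins([.6083,.0182],23.2,.095,2,0,zt=-.0135)
p=snap('side'); save(p,'side8',(230,150,390,270),4); stands(p)
E
```

```text
t 20.5 pos [ 0.4483 -0.0507  0.1451] rpy [-3.141  0.436  0.406] F [-0.8  0.  -2.1] op 0.0386 q [-0.17  0.62  0.2   1.78  0.06  1.15 -1.18]
TCP [ 0.5355 -0.013   0.1001] yaw 23.2
off [0.1752, -0.0003, 0.0011] rot [-0.0, -0.0001, 0.0004] rows>=2.5
stand 0.76 [134.0, 292.0, 183.0, 337.0] [0.673 0.528] yaw 350.3 wh [0.096 0.14 ] nring 283 lat med -0.0010 mid -0.0000 s [-0.042  0.034] zmax 0.124
stand 0.7 [268.0, 197.0, 313.0, 238.0] [0.606  0.0228] yaw 23.2 wh [0.1   0.136] nring 210 lat med -0.0006 mid -0.0407 s [-0.042  0.033] zmax 0.122
stand 0.61 [213.0, 282.0, 262.0, 330.0] [0.4969 0.3846] yaw 30.4 wh [0.095 0.133] nring 418 lat med 0.0054 mid -0.0028 s [-0.081  0.049] zmax 0.121
stand 0.59 [225.0, 236.0, 278.0, 280.0] [0.5922 0.2189] yaw 27.9 wh [0.1   0.136] nring 349 lat med 0.0071 mid -0.0011 s [-0.08   0.049] zmax 0.122
```

View pics/side8.png

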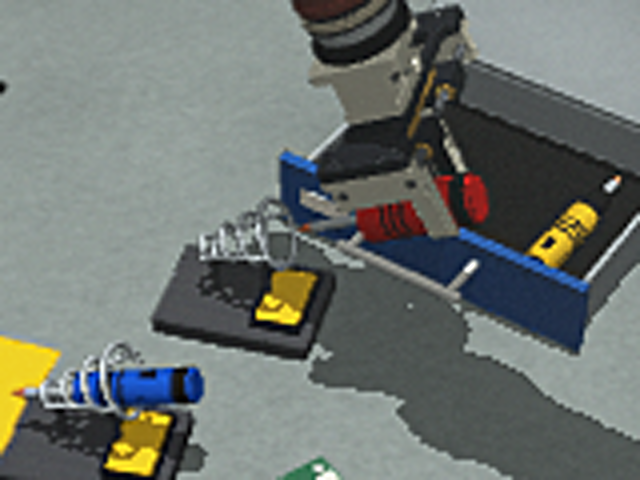

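apply_moves(
  rows=[
    {"offset": [0.02, 0, 0.001], "delta_rot": [0, 0, 0], "fingers": -1},
    {"offset": [0.04, 0, 0.001], "delta_rot": [0, 0, 0], "fingers": -1},
    {"offset": [0.06, 0, 0.001], "delta_rot": [0, 0, 0], "fingers": -1},
    {"offset": [0.08, 0, 0.001], "delta_rot": [0, 0, 0], "fingers": -1},
    {"offset": [0.1, 0, 0.001], "delta_rot": [0, 0, 0], "fingers": -1},
    {"offset": [0.12, 0, 0.001], "delta_rot": [0, 0, 0], "fingers": -1},
    {"offset": [0.135, 0, 0.001], "delta_rot": [0, 0, 0], "fingers": -1},
    {"offset": [0.15, 0, 0.001], "delta_rot": [0, 0, 0], "fingers": -1},
    {"offset": [0.158, 0, 0.001], "delta_rot": [0, 0, 0], "fingers": -1},
    {"offset": [0.164, 0, 0.001], "delta_rot": [0, 0, 0], "fingers": -1},
    {"offset": [0.164, 0, 0.001], "delta_rot": [0, 0, 0], "fingers": -1},
  ],
)

```text
t: 21.52
position: [0.5308, -0.0146, 0.1022]
orientation: [-3.14, 0.436, 0.409]
wrist_force: [-0.7, 0.2, -1.7]
opening: 0.0386
```

apply_moves(
  rows=[
    {"offset": [0.003, 0, 0], "delta_rot": [0, 0, 0], "fingers": -1},
    {"offset": [0.006, 0, 0], "delta_rot": [0, 0, 0], "fingers": -1},
    {"offset": [0.009, 0, 0], "delta_rot": [0, 0, 0], "fingers": -1},
    {"offset": [0.009, 0, 0], "delta_rot": [0, 0, 0], "fingers": -1},
    {"offset": [0.009, 0, 0], "delta_rot": [0, 0, 0], "fingers": -1},
  ],
)

```text
t: 21.93
position: [0.5333, -0.014, 0.1006]
orientation: [-3.14, 0.44, 0.407]
wrist_force: [-3.9, -1.6, 2.1]
opening: 0.0388
```

apply_moves(
  rows=[
    {"offset": [-0.004, 0, 0], "delta_rot": [0, 0, 0], "fingers": -1},
    {"offset": [-0.004, 0, 0], "delta_rot": [0, 0, 0], "fingers": 0.3},
    {"offset": [-0.004, 0, 0], "delta_rot": [0, 0, 0], "fingers": 0.3},
    {"offset": [-0.004, 0, 0], "delta_rot": [0, 0, 0], "fingers": 0.3},
    {"offset": [-0.004, 0, 0], "delta_rot": [0, 0, 0], "fingers": 0.3},
    {"offset": [-0.004, 0, -0.05], "delta_rot": [0, 0, 0], "fingers": 0.3},
    {"offset": [-0.004, 0, -0.1], "delta_rot": [0, 0, 0], "fingers": 0.3},
    {"offset": [-0.05, 0, -0.16], "delta_rot": [0, 0, 0], "fingers": 0.3},
    {"offset": [-0.1, 0, -0.22], "delta_rot": [0, 0, 0], "fingers": 0.3},
    {"offset": [-0.15, 0, -0.25], "delta_rot": [0, 0.1, 0], "fingers": 0.1},
    {"offset": [-0.2, 0, -0.25], "delta_rot": [0, 0.139, 0], "fingers": 0.1},
    {"offset": [-0.2, 0, -0.25], "delta_rot": [0, 0.139, 0], "fingers": 0.1},
    {"offset": [-0.2, 0, -0.25], "delta_rot": [0, 0.139, 0], "fingers": 0.1},
    {"offset": [-0.2, 0, -0.25], "delta_rot": [0, 0.139, 0], "fingers": 0.1},
  ],
)

```text
t: 23.1
position: [0.491, -0.0335, 0.289]
orientation: [-3.141, -0.005, 0.403]
wrist_force: [0.5, 0.6, 0.1]
opening: 0.0508
```

```bash
python3 - <<'E'
from h import *
st(); w=snap('wrist'); save(w,'w9'); stands(w); checkfit(w,[.6083,.0182],23.2,'red',.095,2,.0195)
go([.42,.31,.26],[np.pi,0,.55])
E
```

```text
t 23.1 pos [ 0.491  -0.0335  0.289 ] rpy [-3.141 -0.005  0.403] F [0.5 0.6 0.1] op 0.0508 q [-0.11  0.3   0.18  1.76 -0.06  1.08 -1.08]
stand 0.91 [101.0, 0.0, 207.0, 108.0] [0.5931 0.2128] yaw 26.8 wh [0.094 0.131] nring 2528 lat med -0.0061 mid -0.0002 s [-0.064  0.035] zmax 0.122
stand 0.88 [2.0, 14.0, 74.0, 134.0] [0.502  0.3793] yaw 31.0 wh [0.097 0.135] nring 303 lat med -0.0032 mid -0.0138 s [-0.043  0.027] zmax 0.094
stand 0.72 [275.0, 42.0, 358.0, 160.0] [0.6091 0.0186] yaw 22.7 wh [0.094 0.136] nring 2178 lat med 0.0001 mid -0.0002 s [-0.063  0.033] zmax 0.121
red 2815 slope deg -10.6 s range [-0.0987 -0.0019] lat [-0.0181  0.0177] z@ring-top 0.0063
off [0.1129, -0.5703, 0.0467] rot [-0.0005, -0.0004, -0.0453] rows>=8.4
```

apply_moves(
  rows=[
    {"offset": [0.1129, -0.5703, 0], "delta_rot": [0, 0, -0.0453], "fingers": 0.1},
    {"offset": [0.1129, -0.5703, 0], "delta_rot": [0, 0, -0.0453], "fingers": 0.1},
    {"offset": [0.1129, -0.5703, 0], "delta_rot": [0, 0, -0.0453], "fingers": 0.1},
    {"offset": [0.1129, -0.5703, 0], "delta_rot": [0, 0, -0.0453], "fingers": 0.1},
    {"offset": [0.1129, -0.5703, 0], "delta_rot": [0, 0, -0.0453], "fingers": 0.1},
    {"offset": [0.1129, -0.5703, 0], "delta_rot": [0, 0, -0.0453], "fingers": 0.1},
    {"offset": [0.1129, -0.5703, 0.03], "delta_rot": [0, 0, -0.0453], "fingers": 0.1},
    {"offset": [0.1129, -0.5703, 0.0467], "delta_rot": [0, 0, -0.0453], "fingers": 0.1},
    {"offset": [0.1129, -0.5703, 0.0467], "delta_rot": [0, 0, -0.0453], "fingers": 0.1},
    {"offset": [0.1129, -0.5703, 0.0467], "delta_rot": [0, 0, -0.0453], "fingers": 0.1},
    {"offset": [0.1129, -0.5703, 0.0467], "delta_rot": [0, 0, -0.0453], "fingers": 0.1},
  ],
)

```text
t: 24.12
position: [0.4193, 0.3121, 0.2576]
orientation: [-3.141, 0.003, 0.555]
wrist_force: [-0.1, -0.4, 0.0]
opening: 0.0511
```

```bash
python3 - <<'E'
from h import *
st(); w=snap('wrist'); save(w,'w10'); R=stands(w)
X=cloud(w)
# white handle: low-sat bright pts behind ring1 in stand frame
S=np.array([.502,.3795]); y=np.deg2rad(31.2); h=np.array([np.cos(y),np.sin(y),0]); l=np.array([-h[1],h[0],0])
q=X-(np.r_[S,0]); s=q@h; t=q@l; z=X[...,2]
m=(abs(t)<.03)&(s>-.14)&(s<-.045)&(z>.08)&(z<.16)
for a in np.arange(-.13,-.04,.008):
    k=m&(s>=a)&(s<a+.008)
    if k.sum()>8:
        T=t[k]; tz=np.percentile(z[k],90); tt=T[z[k]>tz-.005]
        print('s %.3f n %d top %.4f lat mid %.4f wid %.4f'%(a+.004,k.sum(),tz,(tt.min()+tt.max())/2,np.ptp(tt)))
E
```

```text
t 24.12 pos [0.4193 0.3121 0.2576] rpy [-3.141e+00  3.000e-03  5.550e-01] F [-0.1 -0.4  0. ] op 0.0511 q [-0.68  0.38 -0.    1.73  0.    1.04 -1.7 ]
stand 0.77 [263.0, 59.0, 341.0, 182.0] [0.5017 0.381 ] yaw 31.4 wh [0.095 0.135] nring 2692 lat med -0.0013 mid -0.0005 s [-0.052  0.044] zmax 0.121
stand 0.64 [413.0, 64.0, 521.0, 182.0] [0.5942 0.2156] yaw 26.8 wh [0.096 0.135] nring 2624 lat med 0.0048 mid 0.0007 s [-0.047  0.044] zmax 0.122
stand 0.55 [532.0, 145.0, 640.0, 258.0] [0.608  0.0193] yaw 23.2 wh [0.096 0.136] nring 1733 lat med 0.0117 mid 0.0071 s [-0.044  0.036] zmax 0.116
s -0.086 n 101 top 0.1117 lat mid 0.0009 wid 0.0222
s -0.078 n 233 top 0.1127 lat mid 0.0013 wid 0.0211
s -0.070 n 249 top 0.1109 lat mid 0.0009 wid 0.0201
s -0.062 n 245 top 0.1083 lat mid 0.0010 wid 0.0220
s -0.054 n 229 top 0.1064 lat mid 0.0006 wid 0.0211
s -0.046 n 153 top 0.1046 lat mid 0.0012 wid 0.0182
```

View pics/w10.png

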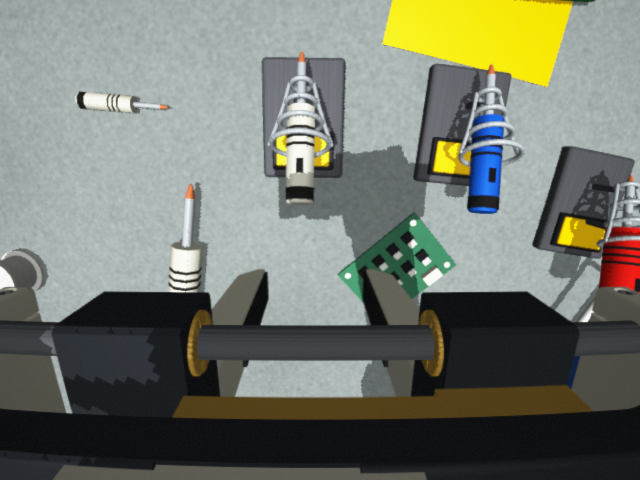

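```bash
python3 - <<'E'
from h import *
R=Ro.from_euler('xyz',[np.pi,.28,np.deg2rad(31.3)]); P=np.array([.4423,.3446,.087])
go(P-R.apply([0,0,.08]),R=R); go(P,R=R)
E
```

```text
off [0.098, -0.0315, 0.1583] rot [0.0001, -0.0891, 0.0008] rows>=2.7
off [0.0611, -0.0316, 0.2865] rot [0.0001, -0.0891, 0.0008] rows>=4.2
```

apply_moves(
  rows=[
    {"offset": [0.05, -0.015, 0.06], "delta_rot": [0, -0.0891, 0], "fingers": 0.075},
    {"offset": [0.098, -0.0315, 0.12], "delta_rot": [0, -0.0891, 0], "fingers": 0.075},
    {"offset": [0.098, -0.0315, 0.1583], "delta_rot": [0, -0.0891, 0], "fingers": 0.075},
    {"offset": [0.098, -0.0315, 0.1583], "delta_rot": [0, -0.0891, 0], "fingers": 0.075},
    {"offset": [0.0865, -0.0315, 0.2], "delta_rot": [0, -0.0891, 0], "fingers": 0.075},
    {"offset": [0.0745, -0.0315, 0.24], "delta_rot": [0, -0.0891, 0], "fingers": 0.075},
    {"offset": [0.066, -0.0315, 0.27], "delta_rot": [0, -0.0891, 0], "fingers": 0.075},
    {"offset": [0.0611, -0.0315, 0.2865], "delta_rot": [0, -0.0891, 0], "fingers": 0.075},
    {"offset": [0.0611, -0.0315, 0.2865], "delta_rot": [0, -0.0891, 0], "fingers": 0.075},
    {"offset": [0.0611, -0.0315, 0.2865], "delta_rot": [0, -0.0891, 0], "fingers": -1},
    {"offset": [0.0611, -0.0315, 0.2865], "delta_rot": [0, -0.0891, 0], "fingers": -1},
    {"offset": [0.0611, -0.0315, 0.2865], "delta_rot": [0, -0.0891, 0], "fingers": -1},
    {"offset": [0.0611, -0.0315, 0.2865], "delta_rot": [0, -0.0891, 0], "fingers": -1},
    {"offset": [0.0611, -0.0315, 0.2865], "delta_rot": [0, -0.0891, 0], "fingers": -1},
  ],
)

```text
t: 25.38
position: [0.4422, 0.3455, 0.0886]
orientation: [-3.14, 0.277, 0.55]
wrist_force: [0.5, -0.9, 1.8]
opening: 0.0264
```

Gripped; pull it out along its axis, then lift.

apply_moves(
  rows=[
    {"offset": [-0.02, 0, 0], "delta_rot": [0, 0, 0], "fingers": -1},
    {"offset": [-0.05, 0, 0], "delta_rot": [0, 0, 0], "fingers": -1},
    {"offset": [-0.08, 0, 0], "delta_rot": [0, 0, 0], "fingers": -1},
    {"offset": [-0.11, 0, 0], "delta_rot": [0, 0, 0], "fingers": -1},
    {"offset": [-0.14, 0, 0], "delta_rot": [0, 0, 0], "fingers": -1},
    {"offset": [-0.17, 0, 0], "delta_rot": [0, 0, 0], "fingers": -1},
    {"offset": [-0.2, 0, 0], "delta_rot": [0, 0, 0], "fingers": -1},
    {"offset": [-0.21, 0, 0], "delta_rot": [0, 0, 0], "fingers": -1},
    {"offset": [-0.22, 0, -0.06], "delta_rot": [0, 0, 0], "fingers": -1},
    {"offset": [-0.22, 0, -0.12], "delta_rot": [0, 0, 0], "fingers": -1},
    {"offset": [-0.22, 0, -0.18], "delta_rot": [0, 0.05, 0], "fingers": -1},
    {"offset": [-0.22, 0, -0.24], "delta_rot": [0, 0.088, 0], "fingers": -1},
    {"offset": [-0.22, 0, -0.24], "delta_rot": [0, 0.088, 0], "fingers": -1},
    {"offset": [-0.22, 0, -0.24], "delta_rot": [0, 0.088, 0], "fingers": -1},
  ],
)

```text
t: 26.55
position: [0.3671, 0.3001, 0.2653]
orientation: [-3.139, -0.004, 0.551]
wrist_force: [0.1, 0.2, -0.8]
opening: 0.0267
```

```bash
python3 - <<'E'
from h import *
st(); w=snap('wrist'); save(w,'w11'); stands(w)
X=cloud(w); o=manip.get_obs(); R=Ro.from_euler('xyz',o['orientation']); L=R.inv().apply((X-o['position']).reshape(-1,3)).reshape(X.shape)
m=(abs(L[...,1])<.03)&(L[...,0]>-.03)&(L[...,0]<.16)&(L[...,2]<.012)&(L[...,2]>-.035)
for a in np.arange(-.02,.15,.015):
    k=m&(L[...,0]>=a)&(L[...,0]<a+.015)
    if k.sum()>5: print('%.3f'%(a+.0075),k.sum(),np.percentile(L[...,2][k],10).round(4),np.percentile(L[...,1][k],[3,97]).round(4))
go([.56,-.14,.26],[np.pi,0,-1.49])
E
```

```text
t 26.55 pos [0.3671 0.3001 0.2653] rpy [-3.139 -0.004  0.551] F [ 0.1  0.2 -0.8] op 0.0267 q [-0.72  0.29 -0.01  1.84  0.    1.   -1.75]
stand 0.98 [427.0, 18.0, 544.0, 142.0] [0.5936 0.2162] yaw 26.5 wh [0.094 0.135] nring 2712 lat med 0.0050 mid -0.0006 s [-0.06  0.04] zmax 0.122
stand 0.65 [548.0, 103.0, 640.0, 222.0] [0.6079 0.0195] yaw 23.0 wh [0.096 0.136] nring 941 lat med 0.0177 mid 0.0129 s [-0.051  0.029] zmax 0.105
stand 0.57 [280.0, 17.0, 359.0, 139.0] [0.4996 0.3794] yaw 31.4 wh [0.096 0.134] nring 1395 lat med 0.0098 mid 0.0004 s [-0.041  0.029] zmax 0.12
-0.013 787 -0.0232 [-0.0139  0.0121]
0.002 2466 -0.0301 [-0.0251  0.024 ]
0.017 2189 -0.0244 [-0.0244  0.0224]
0.033 1740 -0.0236 [-0.0127  0.0126]
0.047 1875 -0.0238 [-0.0124  0.0128]
0.062 1979 -0.0239 [-0.012   0.0128]
0.077 1191 -0.0238 [-0.0116  0.0123]
0.092 680 -0.0151 [-0.0034  0.0047]
0.107 704 -0.0153 [-0.0029  0.005 ]
0.122 610 -0.0153 [-0.0024  0.0052]
0.138 72 -0.0131 [-0.0003  0.0032]
off [-0.108, 0.7926, 0.0027] rot [0.001, 0.0013, 0.6494] rows>=16.3
```

apply_moves(
  rows=[
    {"offset": [-0.108, 0.7926, 0], "delta_rot": [0, 0, 0.6494], "fingers": -1},
    {"offset": [-0.108, 0.7926, 0], "delta_rot": [0, 0, 0.6494], "fingers": -1},
    {"offset": [-0.108, 0.7926, 0], "delta_rot": [0, 0, 0.6494], "fingers": -1},
    {"offset": [-0.108, 0.7926, 0], "delta_rot": [0, 0, 0.6494], "fingers": -1},
    {"offset": [-0.108, 0.7926, 0], "delta_rot": [0, 0, 0.6494], "fingers": -1},
    {"offset": [-0.108, 0.7926, 0], "delta_rot": [0, 0, 0.6494], "fingers": -1},
    {"offset": [-0.108, 0.7926, 0], "delta_rot": [0, 0, 0.6494], "fingers": -1},
    {"offset": [-0.108, 0.7926, 0], "delta_rot": [0, 0, 0.6494], "fingers": -1},
    {"offset": [-0.108, 0.7926, 0], "delta_rot": [0, 0, 0.6494], "fingers": -1},
    {"offset": [-0.108, 0.7926, 0], "delta_rot": [0, 0, 0.6494], "fingers": -1},
    {"offset": [-0.108, 0.7926, 0], "delta_rot": [0, 0, 0.6494], "fingers": -1},
    {"offset": [-0.108, 0.7926, 0], "delta_rot": [0, 0, 0.6494], "fingers": -1},
    {"offset": [-0.108, 0.7926, 0], "delta_rot": [0, 0, 0.6494], "fingers": -1},
    {"offset": [-0.108, 0.7926, 0], "delta_rot": [0, 0, 0.6494], "fingers": -1},
    {"offset": [-0.108, 0.7926, 0], "delta_rot": [0, 0, 0.6494], "fingers": -1},
    {"offset": [-0.108, 0.7926, 0], "delta_rot": [0, 0, 0.6494], "fingers": -1},
    {"offset": [-0.108, 0.7926, 0], "delta_rot": [0, 0, 0.6494], "fingers": -1},
    {"offset": [-0.108, 0.7926, 0], "delta_rot": [0, 0, 0.6494], "fingers": -1},
    {"offset": [-0.108, 0.7926, 0], "delta_rot": [0, 0, 0.6494], "fingers": -1},
  ],
)

```text
t: 28.23
position: [0.5602, -0.1394, 0.2598]
orientation: [3.135, 0.001, -1.489]
wrist_force: [-0.7, 0.6, -0.5]
opening: 0.027
```

```bash
python3 - <<'E'
from h import *
st(); w=snap('wrist'); save(w,'w12')
go([.555,-.147,.021],[np.pi,0,-1.49])
p=snap('side'); stands(p)
E
```

```text
t 28.23 pos [ 0.5602 -0.1394  0.2598] rpy [ 3.135e+00  1.000e-03 -1.489e+00] F [-0.7  0.6 -0.5] op 0.027 q [-0.18  0.52  0.62  1.59 -0.32  1.14 -2.54]
off [0.0119, 0.0074, 0.3987] rot [0.0019, 0.0002, 0.0004] rows>=5.7
stand 0.91 [266.0, 210.0, 315.0, 239.0] [0.6043 0.0222] yaw 21.9 wh [0.101 0.132] nring 163 lat med 0.0125 mid 0.0095 s [-0.068  0.038] zmax 0.107
stand 0.91 [226.0, 241.0, 280.0, 279.0] [0.591 0.22 ] yaw 27.9 wh [0.096 0.136] nring 265 lat med 0.0074 mid 0.0006 s [-0.077  0.05 ] zmax 0.12
stand 0.84 [211.0, 283.0, 262.0, 329.0] [0.4977 0.3817] yaw 30.8 wh [0.099 0.133] nring 282 lat med 0.0013 mid 0.0004 s [-0.042  0.033] zmax 0.122
stand 0.8 [132.0, 289.0, 185.0, 339.0] [0.6715 0.5283] yaw 350.3 wh [0.096 0.139] nring 283 lat med -0.0007 mid -0.0001 s [-0.04   0.037] zmax 0.125
```

View pics/w12.png

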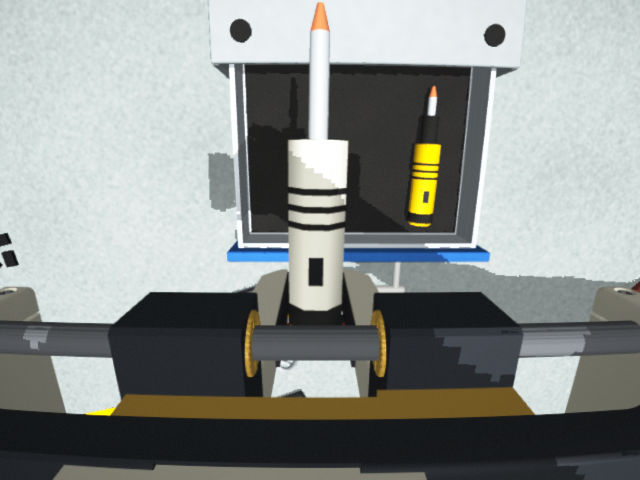

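apply_moves(
  rows=[
    {"offset": [-0.009, 0.008, 0.06], "delta_rot": [0, 0, 0], "fingers": -1},
    {"offset": [-0.009, 0.008, 0.12], "delta_rot": [0, 0, 0], "fingers": -1},
    {"offset": [-0.009, 0.008, 0.18], "delta_rot": [0, 0, 0], "fingers": -1},
    {"offset": [-0.009, 0.008, 0.24], "delta_rot": [0, 0, 0], "fingers": -1},
    {"offset": [-0.009, 0.008, 0.3], "delta_rot": [0, 0, 0], "fingers": -1},
    {"offset": [-0.009, 0.008, 0.35], "delta_rot": [0, 0, 0], "fingers": -1},
    {"offset": [-0.009, 0.008, 0.38], "delta_rot": [0, 0, 0], "fingers": -1},
    {"offset": [-0.009, 0.008, 0.392], "delta_rot": [0, 0, 0], "fingers": -1},
    {"offset": [-0.009, 0.008, 0.398], "delta_rot": [0, 0, 0], "fingers": -1},
    {"offset": [-0.009, 0.008, 0.398], "delta_rot": [0, 0, 0], "fingers": -1},
    {"offset": [-0.009, 0.008, 0.398], "delta_rot": [0, 0, 0], "fingers": -1},
  ],
)

```text
t: 29.3
position: [0.5554, -0.1353, 0.024]
orientation: [3.141, -0.0, -1.49]
wrist_force: [-0.7, 0.2, 0.5]
opening: 0.0268
```

apply_moves(
  rows=[
    {"offset": [0, 0, 0.005], "delta_rot": [0, 0, 0], "fingers": -1},
    {"offset": [0, 0, 0.008], "delta_rot": [0, 0, 0], "fingers": -1},
    {"offset": [0, 0, 0.008], "delta_rot": [0, 0, 0], "fingers": -1},
    {"offset": [0, 0, 0.008], "delta_rot": [0, 0, 0], "fingers": 0.075},
    {"offset": [0, 0, 0.008], "delta_rot": [0, 0, 0], "fingers": 0.075},
    {"offset": [0, 0, 0.008], "delta_rot": [0, 0, 0], "fingers": 0.075},
    {"offset": [0, 0, 0.008], "delta_rot": [0, 0, 0], "fingers": 0.075},
    {"offset": [0, 0, -0.05], "delta_rot": [0, 0, 0], "fingers": 0.075},
    {"offset": [0, 0, -0.11], "delta_rot": [0, 0, 0], "fingers": 0.075},
    {"offset": [0, 0, -0.17], "delta_rot": [0, 0, 0], "fingers": 0.075},
    {"offset": [0, 0, -0.2], "delta_rot": [0, 0, 0], "fingers": 0.075},
    {"offset": [0, 0, -0.2], "delta_rot": [0, 0, 0], "fingers": 0.075},
  ],
)

```text
t: 30.3
position: [0.5577, -0.136, 0.1473]
orientation: [-3.136, -0.003, -1.49]
wrist_force: [-0.3, 0.1, 0.4]
opening: 0.0503
```

```bash
python3 - <<'E'
from h import *
st(); w=snap('wrist'); save(w,'w13')
colour(w,'yellow',(.39,.47,-.285,-.1),(.025,.07))
X=cloud(w)
# white iron check
m=(abs(X[...,0]-.56)<.04)&(X[...,1]>-.28)&(X[...,1]<-.115)&(X[...,2]>.022)&(X[...,2]<.08)
Y=X[m]
for a in np.arange(-.28,-.11,.02):
    k=(Y[:,1]>=a)&(Y[:,1]<a+.02)
    if k.sum()>5: print(round(a+.01,3),k.sum(),Y[k].mean(0).round(4),np.percentile(Y[k][:,2],90).round(4))
u=np.deg2rad(-87.6); c=np.array([.4328,-.181])-.0225*np.array([np.cos(u),np.sin(u)])
go([*c,.15],[np.pi,0,u])
E
```

```text
t 30.3 pos [ 0.5577 -0.136   0.1473] rpy [-3.136e+00 -3.000e-03 -1.490e+00] F [-0.3  0.1  0.4] op 0.0503 q [-0.15  0.63  0.56  1.75 -0.42  0.87 -2.46]
yellow 3374 c [ 0.433  -0.1827] dir 92.2 len 0.094 wid 0.023 top 0.043
-0.27 57 [ 0.5648 -0.2636  0.0313] 0.0326
-0.25 265 [ 0.5641 -0.25    0.0325] 0.0338
-0.23 277 [ 0.5623 -0.2299  0.0326] 0.0339
-0.21 583 [ 0.5607 -0.2076  0.0387] 0.0429
-0.19 821 [ 0.5598 -0.1901  0.0403] 0.0431
-0.17 784 [ 0.5584 -0.1701  0.0404] 0.0432
-0.15 736 [ 0.557  -0.1501  0.0404] 0.0434
-0.13 698 [ 0.5556 -0.1301  0.0405] 0.0434
-0.11 115 [ 0.5561 -0.1179  0.0401] 0.0431
off [0.0222, 0.2096, -0.009] rot [-0.0005, -0.0003, 0.0125] rows>=3.0
```

apply_moves(
  rows=[
    {"offset": [0.022, 0.07, 0], "delta_rot": [0, 0, 0.0125], "fingers": 0.075},
    {"offset": [0.022, 0.14, 0], "delta_rot": [0, 0, 0.0125], "fingers": 0.075},
    {"offset": [0.022, 0.19, 0], "delta_rot": [0, 0, 0.0125], "fingers": 0.075},
    {"offset": [0.022, 0.2096, 0], "delta_rot": [0, 0, 0.0125], "fingers": 0.075},
    {"offset": [0.022, 0.2096, 0], "delta_rot": [0, 0, 0.0125], "fingers": 0.075},
    {"offset": [0.022, 0.2096, 0], "delta_rot": [0, 0, 0.0125], "fingers": 0.075},
  ],
)

```text
t: 30.85
position: [0.4303, -0.1575, 0.1424]
orientation: [3.138, 0.001, -1.53]
wrist_force: [1.9, -0.0, 0.8]
opening: 0.0502
```

```bash
python3 - <<'E'
from h import *
st(); w=snap('wrist')
colour(w,'yellow',(.39,.47,-.285,-.1),(.025,.07))
go([.4321,-.1597,.019],[np.pi,0,np.deg2rad(-87.7)])
E
```

```text
t 30.85 pos [ 0.4303 -0.1575  0.1424] rpy [ 3.138e+00  1.000e-03 -1.530e+00] F [ 1.9 -0.   0.8] op 0.0502 q [-0.1   0.49  0.58  2.06 -0.4   0.71 -2.36]
yellow 3095 c [ 0.4321 -0.1828] dir 92.5 len 0.094 wid 0.023 top 0.043
off [0.0037, -0.0015, 0.206] rot [0.001, 0.0001, 0.0008] rows>=3.0
```

apply_moves(
  rows=[
    {"offset": [0.003, -0.001, 0.06], "delta_rot": [0, 0, 0], "fingers": 0.075},
    {"offset": [0.003, -0.001, 0.12], "delta_rot": [0, 0, 0], "fingers": 0.075},
    {"offset": [0.003, -0.001, 0.17], "delta_rot": [0, 0, 0], "fingers": 0.075},
    {"offset": [0.003, -0.001, 0.195], "delta_rot": [0, 0, 0], "fingers": 0.075},
    {"offset": [0.003, -0.001, 0.208], "delta_rot": [0, 0, 0], "fingers": 0.075},
    {"offset": [0.003, -0.001, 0.208], "delta_rot": [0, 0, 0], "fingers": 0.075},
    {"offset": [0.003, -0.001, 0.208], "delta_rot": [0, 0, 0], "fingers": -1},
    {"offset": [0.003, -0.001, 0.208], "delta_rot": [0, 0, 0], "fingers": -1},
    {"offset": [0.003, -0.001, 0.208], "delta_rot": [0, 0, 0], "fingers": -1},
    {"offset": [0.003, -0.001, 0.208], "delta_rot": [0, 0, 0], "fingers": -1},
    {"offset": [0.003, -0.001, 0.208], "delta_rot": [0, 0, 0], "fingers": -1},
  ],
)

```text
t: 31.82
position: [0.4315, -0.1597, 0.0191]
orientation: [3.14, -0.0, -1.529]
wrist_force: [1.0, 0.6, 0.5]
opening: 0.0266
```

```bash
python3 - <<'E'
from h import *
st(); go([.35,.285,.26],[np.pi,-.1,np.deg2rad(31.4)])
E
```

```text
t 31.82 pos [ 0.4315 -0.1597  0.0191] rpy [ 3.14  -0.    -1.529] F [1.  0.6 0.5] op 0.0266 q [ 0.07  0.69  0.36  2.15 -0.61  0.4  -2.18]
off [-0.7462, 0.1053, -0.4015] rot [0.0334, 0.0199, -0.6605] rows>=16.6
```

```bash
python3 - <<'E'
from h import *
go([.48,.05,.26],[np.pi,0,-.5])
E
```

```text
off [-0.3458, -0.0949, -0.4017] rot [0.0004, 0.0002, -0.3276] rows>=8.2
```

apply_moves(
  rows=[
    {"offset": [0, 0, -0.06], "delta_rot": [0, 0, 0], "fingers": -1},
    {"offset": [0, 0, -0.13], "delta_rot": [0, 0, 0], "fingers": -1},
    {"offset": [0, 0, -0.2], "delta_rot": [0, 0, 0], "fingers": -1},
    {"offset": [0, 0, -0.27], "delta_rot": [0, 0, 0], "fingers": -1},
    {"offset": [0, 0, -0.34], "delta_rot": [0, 0, 0], "fingers": -1},
    {"offset": [-0.3458, -0.095, -0.4], "delta_rot": [0, 0, -0.3276], "fingers": -1},
    {"offset": [-0.3458, -0.095, -0.4], "delta_rot": [0, 0, -0.3276], "fingers": -1},
    {"offset": [-0.3458, -0.095, -0.4], "delta_rot": [0, 0, -0.3276], "fingers": -1},
    {"offset": [-0.3458, -0.095, -0.4], "delta_rot": [0, 0, -0.3276], "fingers": -1},
    {"offset": [-0.3458, -0.095, -0.4], "delta_rot": [0, 0, -0.3276], "fingers": -1},
    {"offset": [-0.3458, -0.095, -0.4], "delta_rot": [0, 0, -0.3276], "fingers": -1},
    {"offset": [-0.3458, -0.095, -0.4], "delta_rot": [0, 0, -0.3276], "fingers": -1},
    {"offset": [-0.3458, -0.095, -0.4], "delta_rot": [0, 0, -0.3276], "fingers": -1},
    {"offset": [-0.3458, -0.095, -0.4], "delta_rot": [0, 0, -0.3276], "fingers": -1},
    {"offset": [-0.3458, -0.095, -0.4], "delta_rot": [0, 0, -0.3276], "fingers": -1},
  ],
)

```text
t: 33.07
position: [0.4792, 0.0499, 0.2584]
orientation: [3.14, 0.003, -0.5]
wrist_force: [0.0, -1.0, -0.5]
opening: 0.0266
```

```bash
python3 - <<'E'
from h import *
st(); go([.36,.29,.26],[np.pi,-.1,np.deg2rad(31.4)])
E
```

```text
t 33.07 pos [0.4792 0.0499 0.2584] rpy [ 3.14e+00  3.00e-03 -5.00e-01] F [ 0.  -1.  -0.5] op 0.0266 q [-0.45  0.33  0.4   1.84 -0.15  1.01 -2.05]
off [-0.3661, -0.256, -0.0018] rot [0.0165, 0.03, -0.3332] rows>=8.4
```

apply_moves(
  rows=[
    {"offset": [-0.3661, -0.256, 0], "delta_rot": [0.0165, 0.03, -0.3332], "fingers": -1},
    {"offset": [-0.3661, -0.256, 0], "delta_rot": [0.0165, 0.03, -0.3332], "fingers": -1},
    {"offset": [-0.3661, -0.256, 0], "delta_rot": [0.0165, 0.03, -0.3332], "fingers": -1},
    {"offset": [-0.3661, -0.256, 0], "delta_rot": [0.0165, 0.03, -0.3332], "fingers": -1},
    {"offset": [-0.3661, -0.256, 0], "delta_rot": [0.0165, 0.03, -0.3332], "fingers": -1},
    {"offset": [-0.3661, -0.256, 0], "delta_rot": [0.0165, 0.03, -0.3332], "fingers": -1},
    {"offset": [-0.3661, -0.256, 0], "delta_rot": [0.0165, 0.03, -0.3332], "fingers": -1},
    {"offset": [-0.3661, -0.256, 0], "delta_rot": [0.0165, 0.03, -0.3332], "fingers": -1},
    {"offset": [-0.3661, -0.256, 0], "delta_rot": [0.0165, 0.03, -0.3332], "fingers": -1},
    {"offset": [-0.3661, -0.256, 0], "delta_rot": [0.0165, 0.03, -0.3332], "fingers": -1},
    {"offset": [-0.3661, -0.256, 0], "delta_rot": [0.0165, 0.03, -0.3332], "fingers": -1},
    {"offset": [-0.3661, -0.256, 0], "delta_rot": [0.0165, 0.03, -0.3332], "fingers": -1},
  ],
)

```text
t: 34.07
position: [0.3609, 0.2896, 0.2588]
orientation: [3.141, -0.1, 0.545]
wrist_force: [0.4, 0.2, -1.7]
opening: 0.0265
```

```bash
python3 - <<'E'
from h import *
st(); handbias(('wrist',),'yellow',-.0093)
w=snap('wrist'); S=stands(w); save(w,'w14'); rings_tool(w,[.4996,.3794],31.4)
E
```

```text
t 34.07 pos [0.3609 0.2896 0.2588] rpy [ 3.141 -0.1    0.545] F [ 0.4  0.2 -1.7] op 0.0265 q [-0.8   0.23  0.08  1.96 -0.    0.86 -1.75]
wrist 8810 x [-0.0082  0.0713] y [-0.0133 -0.0002  0.0131] z [-0.0246 -0.0148]
stand 0.89 [544.0, 114.0, 640.0, 231.0] [0.6081 0.0199] yaw 23.1 wh [0.096 0.135] nring 1336 lat med 0.0151 mid 0.0122 s [-0.056  0.035] zmax 0.108
stand 0.73 [422.0, 34.0, 534.0, 156.0] [0.5935 0.2151] yaw 26.6 wh [0.095 0.135] nring 2604 lat med 0.0058 mid 0.0005 s [-0.062  0.039] zmax 0.122
stand 0.66 [273.0, 31.0, 351.0, 151.0] [0.4993 0.3794] yaw 30.7 wh [0.094 0.135] nring 702 lat med 0.0157 mid -0.0004 s [-0.039  0.032] zmax 0.116
ring1 n 256 lat mid 0.0003 span 0.0627 z max 0.1163
```

```bash
python3 - <<'E'
from h import *
ins([.4995,.3796],31.1,.127,4,.12,xg=.0238)
E
```

```text
TCP [0.3485 0.2885 0.15  ] yaw 31.1
off [-0.037, -0.009, 0.1785] rot [0.0003, -0.1708, 0.0009] rows>=4.3
```

apply_moves(
  rows=[
    {"offset": [-0.04, -0.009, 0.02], "delta_rot": [0, -0.1708, 0.0009], "fingers": -1},
    {"offset": [-0.07, -0.009, 0.05], "delta_rot": [0, -0.1708, 0.0009], "fingers": -1},
    {"offset": [-0.07, -0.009, 0.09], "delta_rot": [0, -0.1708, 0.0009], "fingers": -1},
    {"offset": [-0.07, -0.009, 0.13], "delta_rot": [0, -0.1708, 0.0009], "fingers": -1},
    {"offset": [-0.06, -0.009, 0.16], "delta_rot": [0, -0.1708, 0.0009], "fingers": -1},
    {"offset": [-0.037, -0.009, 0.1785], "delta_rot": [0, -0.1708, 0.0009], "fingers": -1},
    {"offset": [-0.037, -0.009, 0.1785], "delta_rot": [0, -0.1708, 0.0009], "fingers": -1},
    {"offset": [-0.037, -0.009, 0.1785], "delta_rot": [0, -0.1708, 0.0009], "fingers": -1},
    {"offset": [-0.037, -0.009, 0.1785], "delta_rot": [0, -0.1708, 0.0009], "fingers": -1},
  ],
)

```text
t: 34.97
position: [0.3481, 0.2885, 0.1506]
orientation: [3.14, 0.436, 0.544]
wrist_force: [-0.4, 0.5, -1.0]
opening: 0.0268
```

```bash
python3 - <<'E'
from h import *
st()
ins([.4995,.3796],31.1,.127,4,.12,xg=.0238)
p=snap('side'); stands(p); save(p,'side14',(180,240,320,345),5)
E
```

```text
t 34.97 pos [0.3481 0.2885 0.1506] rpy [3.14  0.436 0.544] F [-0.4  0.5 -1. ] op 0.0268 q [-0.73  0.62  0.06  1.73 -0.09  1.22 -1.65]
TCP [0.3485 0.2885 0.15  ] yaw 31.1
off [0.0008, 0.0004, 0.0007] rot [0.0005, -0.0002, 0.0003] rows>=0.0
stand 0.93 [230.0, 245.0, 263.0, 278.0] [0.602  0.2282] yaw 27.5 wh [0.09  0.106] nring 93 lat med -0.0020 mid 0.0004 s [-0.016  0.04 ] zmax 0.091
stand 0.86 [210.0, 282.0, 265.0, 328.0] [0.4959 0.3821] yaw 30.9 wh [0.098 0.133] nring 287 lat med -0.0006 mid -0.0002 s [-0.042  0.034] zmax 0.12
stand 0.75 [134.0, 289.0, 184.0, 340.0] [0.6729 0.5279] yaw 350.4 wh [0.096 0.141] nring 284 lat med -0.0007 mid 0.0002 s [-0.041  0.035] zmax 0.126
stand 0.71 [269.0, 203.0, 314.0, 242.0] [0.6063 0.0217] yaw 23.5 wh [0.1   0.135] nring 230 lat med 0.0123 mid 0.0045 s [-0.078  0.035] zmax 0.109
stand 0.37 [300.0, 164.0, 406.0, 236.0] [ 0.5107 -0.2062] yaw 183.2 wh [0.232 0.297] nring 2323 lat med -0.0570 mid -0.0427 s [-0.143  0.143] zmax 0.131
```

View pics/side14.png

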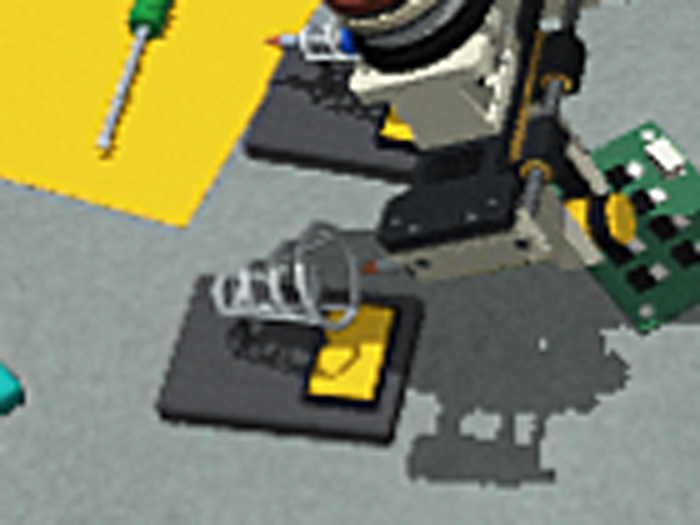

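apply_moves(
  rows=[
    {"offset": [0.02, 0, 0.001], "delta_rot": [0, 0, 0], "fingers": -1},
    {"offset": [0.04, 0, 0.001], "delta_rot": [0, 0, 0], "fingers": -1},
    {"offset": [0.06, 0, 0.001], "delta_rot": [0, 0, 0], "fingers": -1},
    {"offset": [0.08, 0, 0.001], "delta_rot": [0, 0, 0], "fingers": -1},
    {"offset": [0.1, 0, 0.001], "delta_rot": [0, 0, 0], "fingers": -1},
    {"offset": [0.115, 0, 0.001], "delta_rot": [0, 0, 0], "fingers": -1},
    {"offset": [0.13, 0, 0.001], "delta_rot": [0, 0, 0], "fingers": -1},
    {"offset": [0.14, 0, 0.001], "delta_rot": [0, 0, 0], "fingers": -1},
    {"offset": [0.15, 0, 0.001], "delta_rot": [0, 0, 0], "fingers": -1},
    {"offset": [0.15, 0, 0.001], "delta_rot": [0, 0, 0], "fingers": -1},
  ],
)

```text
t: 35.9
position: [0.4185, 0.331, 0.1111]
orientation: [3.14, 0.436, 0.544]
wrist_force: [0.0, 0.6, -0.4]
opening: 0.0265
```

apply_moves(
  rows=[
    {"offset": [0.008, 0, 0], "delta_rot": [0, 0, 0], "fingers": -1},
    {"offset": [0.016, 0, 0], "delta_rot": [0, 0, 0], "fingers": -1},
    {"offset": [0.024, 0, 0], "delta_rot": [0, 0, 0], "fingers": -1},
    {"offset": [0.032, 0, 0], "delta_rot": [0, 0, 0], "fingers": -1},
    {"offset": [0.04, 0, 0], "delta_rot": [0, 0, 0], "fingers": -1},
    {"offset": [0.042, 0, 0], "delta_rot": [0, 0, 0], "fingers": -1},
    {"offset": [0.042, 0, 0], "delta_rot": [0, 0, 0], "fingers": -1},
  ],
)

```text
t: 36.48
position: [0.4376, 0.3426, 0.1004]
orientation: [3.14, 0.436, 0.544]
wrist_force: [-0.2, -0.6, -0.8]
opening: 0.0266
```

apply_moves(
  rows=[
    {"offset": [0.003, 0, 0], "delta_rot": [0, 0, 0], "fingers": -1},
    {"offset": [0.006, 0, 0], "delta_rot": [0, 0, 0], "fingers": -1},
    {"offset": [0.009, 0, 0], "delta_rot": [0, 0, 0], "fingers": -1},
    {"offset": [0.009, 0, 0], "delta_rot": [0, 0, 0], "fingers": -1},
    {"offset": [0.009, 0, 0], "delta_rot": [0, 0, 0], "fingers": -1},
  ],
)

```text
t: 36.9
position: [0.439, 0.3435, 0.0995]
orientation: [3.14, 0.444, 0.544]
wrist_force: [-4.5, -3.1, 4.7]
opening: 0.0268
```

apply_moves(
  rows=[
    {"offset": [-0.006, 0, 0], "delta_rot": [0, 0, 0], "fingers": -1},
    {"offset": [-0.006, 0, 0], "delta_rot": [0, 0, 0], "fingers": 0.075},
    {"offset": [-0.006, 0, 0], "delta_rot": [0, 0, 0], "fingers": 0.075},
    {"offset": [-0.006, 0, 0], "delta_rot": [0, 0, 0], "fingers": 0.075},
    {"offset": [-0.006, 0, 0], "delta_rot": [0, 0, 0], "fingers": 0.075},
    {"offset": [-0.006, 0, -0.05], "delta_rot": [0, 0, 0], "fingers": 0.075},
    {"offset": [-0.006, 0, -0.1], "delta_rot": [0, 0, 0], "fingers": 0.075},
    {"offset": [-0.04, 0, -0.16], "delta_rot": [0, 0, 0], "fingers": 0.075},
    {"offset": [-0.08, 0, -0.22], "delta_rot": [0, 0.04, 0], "fingers": 0.075},
    {"offset": [-0.12, 0, -0.25], "delta_rot": [0, 0.08, 0], "fingers": 0.075},
    {"offset": [-0.12, 0, -0.25], "delta_rot": [0, 0.139, 0], "fingers": 0.075},
    {"offset": [-0.12, 0, -0.25], "delta_rot": [0, 0.139, 0], "fingers": 0.075},
    {"offset": [-0.12, 0, -0.25], "delta_rot": [0, 0.139, 0], "fingers": 0.075},
  ],
)

```text
t: 37.98
position: [0.4379, 0.3433, 0.2673]
orientation: [-3.142, -0.004, 0.546]
wrist_force: [-1.4, -1.1, -1.1]
opening: 0.0498
```

```bash
python3 - <<'E'
from h import *
st(); w=snap('wrist'); save(w,'w15'); stands(w)
checkfit(w,[.4995,.3796],31.1,'yellow',.127,4)
checkfit(w,[.5937,.2152],26.7,'blue',.095,3)
go([.5,.03,.3],[np.pi,0,.08])
E
```

```text
t 37.98 pos [0.4379 0.3433 0.2673] rpy [-3.142 -0.004  0.546] F [-1.4 -1.1 -1.1] op 0.0498 q [-0.76  0.42  0.09  1.63 -0.04  1.09 -1.69]
stand 0.97 [279.0, 93.0, 356.0, 209.0] [0.4994 0.3791] yaw 31.4 wh [0.095 0.134] nring 2469 lat med -0.0001 mid -0.0000 s [-0.049  0.048] zmax 0.122
stand 0.79 [536.0, 168.0, 640.0, 276.0] [0.608  0.0199] yaw 23.1 wh [0.096 0.135] nring 1686 lat med 0.0099 mid 0.0053 s [-0.04   0.035] zmax 0.117
stand 0.67 [420.0, 96.0, 532.0, 208.0] [0.5941 0.2155] yaw 26.5 wh [0.096 0.135] nring 2609 lat med 0.0040 mid 0.0006 s [-0.048  0.05 ] zmax 0.121
yellow 1847 slope deg -10.1 s range [-0.1221 -0.0354] lat [-0.0131  0.0135] z@ring-top 0.0154
blue 1973 slope deg -10.2 s range [-0.0936 -0.002 ] lat [-0.0119  0.0135] z@ring-top 0.0093
off [-0.1857, 0.5, -0.0573] rot [0.0003, -0.0001, 0.1479] rows>=7.7
```

View pics/w15.png

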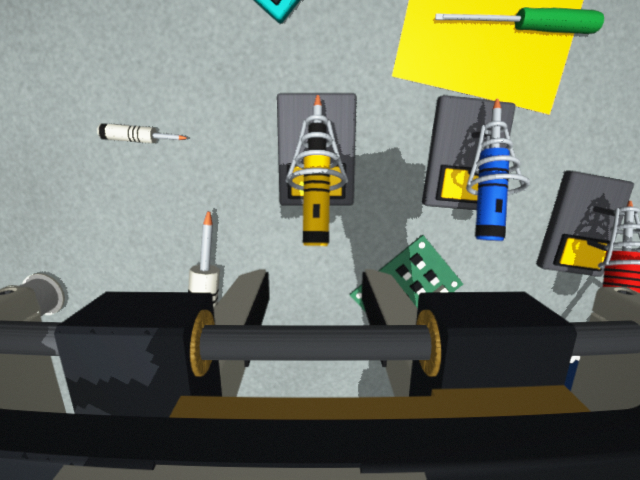

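```bash
python3 - <<'E'
from h import *
w=pickle.load(open('/tmp/wrist.pkl','rb')); X=cloud(w); z=X[...,2]
for nm,S,yw,tip in (('yellow',[.4994,.3793],31.2,.159),('blue',[.594,.2153],26.6,.153)):
    y=np.deg2rad(yw); h=np.array([np.cos(y),np.sin(y),0]); l=np.array([-h[1],h[0],0]); q=X-np.r_[S,0]; s=q@h; t=q@l
    pts=[]
    for a in np.arange(-.12,-.04,.004):
        k=(abs(t)<.008)&(s>=a)&(s<a+.004)&(z>.07)&(z<.18)
        if k.sum()>8: pts.append((a+.002,np.median(z[k])))
    P=np.array(pts); f=np.polyfit(P[2:-1,0],P[2:-1,1],1); print(nm,P.round(4).tolist(),'deg',np.rad2deg(np.arctan(f[0])))
    # orange tip
    hsv=cv2.cvtColor(w['image'],cv2.COLOR_RGB2HSV).astype(int)
    k=(hsv[...,0]<16)&(hsv[...,1]>110)&(abs(t)<.02)&(s>.02)&(s<.08)&(z>.02)&(z<.1)
    if k.sum()>3: print('tip s',np.median(s[k]),s[k].max(),'z',np.median(z[k]),k.sum())
E
```

```text
yellow [[-0.094, 0.1137], [-0.09, 0.1145], [-0.086, 0.1141], [-0.082, 0.1128], [-0.078, 0.1118], [-0.074, 0.1103], [-0.07, 0.1096], [-0.066, 0.1084], [-0.062, 0.1076], [-0.058, 0.1063], [-0.054, 0.105], [-0.05, 0.1036], [-0.046, 0.1027], [-0.042, 0.1016]] deg -15.746711494664682
tip s 0.050934938518333944 0.05735678036440448 z 0.06457715215354365 46
blue [[-0.086, 0.1041], [-0.082, 0.1114], [-0.078, 0.1115], [-0.074, 0.1106], [-0.07, 0.1097], [-0.066, 0.1079], [-0.062, 0.1068], [-0.058, 0.1056], [-0.054, 0.1049], [-0.05, 0.1039], [-0.046, 0.1026], [-0.042, 0.1017]] deg -15.629557719801698
tip s 0.054586663662728255 0.06002592117648157 z 0.06347432299192815 44
```

```bash
python3 - <<'E'
from h import *
go([.43,.0,.30],[np.pi,0,.08])
E
```

```text
off [-0.3114, 0.4823, -0.0574] rot [0.0003, -0.0001, 0.1479] rows>=8.3
```

apply_moves(
  rows=[
    {"offset": [-0.01, 0.05, -0.0574], "delta_rot": [0, 0, 0.02], "fingers": -1},
    {"offset": [-0.3114, 0.4823, -0.0574], "delta_rot": [0, 0, 0.1479], "fingers": -1},
    {"offset": [-0.3114, 0.4823, -0.0574], "delta_rot": [0, 0, 0.1479], "fingers": -1},
    {"offset": [-0.3114, 0.4823, -0.0574], "delta_rot": [0, 0, 0.1479], "fingers": -1},
    {"offset": [-0.3114, 0.4823, -0.0574], "delta_rot": [0, 0, 0.1479], "fingers": -1},
    {"offset": [-0.3114, 0.4823, -0.0574], "delta_rot": [0, 0, 0.1479], "fingers": -1},
    {"offset": [-0.3114, 0.4823, -0.0574], "delta_rot": [0, 0, 0.1479], "fingers": -1},
    {"offset": [-0.3114, 0.4823, -0.0574], "delta_rot": [0, 0, 0.1479], "fingers": -1},
    {"offset": [-0.3114, 0.4823, -0.0574], "delta_rot": [0, 0, 0.1479], "fingers": -1},
    {"offset": [-0.3114, 0.4823, -0.0574], "delta_rot": [0, 0, 0.1479], "fingers": -1},
    {"offset": [-0.3114, 0.4823, -0.0574], "delta_rot": [0, 0, 0.1479], "fingers": -1},
    {"offset": [-0.3114, 0.4823, -0.0574], "delta_rot": [0, 0, 0.1479], "fingers": -1},
  ],
)

```text
t: 39.08
position: [0.431, 0.001, 0.2989]
orientation: [3.141, 0.001, 0.081]
wrist_force: [0.1, 1.1, -0.4]
opening: 0.0002
```

```bash
python3 - <<'E'
from h import *
st(); w=snap('wrist'); save(w,'w16'); stands(w); X=cloud(w); z=X[...,2]
S=[.6082,.019]; y=np.deg2rad(23.1); h=np.array([np.cos(y),np.sin(y),0]); l=np.array([-h[1],h[0],0]); q=X-np.r_[S,0]; s=q@h; t=q@l
pts=[]
for a in np.arange(-.14,-.04,.006):
    k=(abs(t)<.01)&(s>=a)&(s<a+.006)&(z>.07)&(z<.18)
    if k.sum()>8: pts.append((a+.003,np.median(z[k])))
P=np.array(pts); f=np.polyfit(P[2:-1,0],P[2:-1,1],1); print(P.round(4).tolist(),'deg',np.rad2deg(np.arctan(f[0])))
checkfit(w,S,23.1,'red',.095,2,.0195)
hsv=cv2.cvtColor(w['image'],cv2.COLOR_RGB2HSV).astype(int)
k=((hsv[...,0]>170)|(hsv[...,0]<8))&(hsv[...,1]>120)&(z>.08)&(z<.18)&(X[...,0]>.47)&(X[...,0]<.65)
print('red xmin',X[k].min(0),X[k].max(0))
# bar
m=(z>.05)&(z<.066)&(X[...,1]>-.08)&(X[...,1]<-.03)&(X[...,0]>.43)&(X[...,0]<.50)
print('bar',m.sum(),X[m].min(0).round(3),X[m].max(0).round(3),np.median(X[m],0).round(4))
go([.455,-.012,.042],[np.pi,0,.08])
E
```

```text
t 39.08 pos [0.431  0.001  0.2989] rpy [3.141e+00 1.000e-03 8.100e-02] F [ 0.1  1.1 -0.4] op 0.0002 q [-0.33  0.2   0.34  1.89 -0.07  1.07 -1.45]
stand 0.84 [258.0, 0.0, 366.0, 128.0] [0.6088 0.0184] yaw 22.9 wh [0.096 0.135] nring 2291 lat med 0.0014 mid 0.0003 s [-0.071  0.033] zmax 0.122
stand 0.8 [103.0, 0.0, 215.0, 120.0] [0.5944 0.2141] yaw 26.8 wh [0.096 0.135] nring 2404 lat med -0.0061 mid -0.0006 s [-0.076  0.034] zmax 0.122
stand 0.6 [2.0, 70.0, 99.0, 193.0] [0.4999 0.3776] yaw 30.3 wh [0.096 0.136] nring 1148 lat med -0.0122 mid -0.0138 s [-0.073  0.029] zmax 0.112
[[-0.113, 0.0982], [-0.107, 0.1115], [-0.101, 0.1269], [-0.095, 0.1273], [-0.089, 0.1254], [-0.083, 0.1234], [-0.077, 0.1217], [-0.071, 0.1199], [-0.065, 0.1181], [-0.059, 0.1159], [-0.053, 0.1143], [-0.047, 0.1127], [-0.041, 0.111]] deg -15.998028818899865
red 3005 slope deg -9.9 s range [-0.1005 -0.0083] lat [-0.0187  0.018 ] z@ring-top 0.0072
red xmin [ 0.50178845 -0.04025844  0.08075661] [0.60183965 0.02732475 0.12999565]
bar 475 [ 0.444 -0.08   0.054] [ 0.5   -0.049  0.063] [ 0.4665 -0.0562  0.0595]
off [0.0387, 0.026, 0.4284] rot [0.0002, 0.0002, 0.0011] rows>=6.2
```

View pics/w16.png

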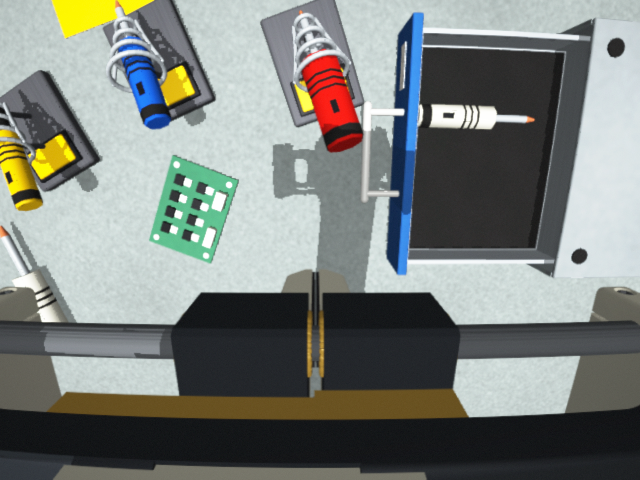

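apply_moves(
  rows=[
    {"offset": [0.033, 0.022, 0.06], "delta_rot": [0, 0, 0], "fingers": -1},
    {"offset": [0.033, 0.022, 0.12], "delta_rot": [0, 0, 0], "fingers": -1},
    {"offset": [0.033, 0.022, 0.18], "delta_rot": [0, 0, 0], "fingers": -1},
    {"offset": [0.033, 0.022, 0.24], "delta_rot": [0, 0, 0], "fingers": -1},
    {"offset": [0.033, 0.022, 0.3], "delta_rot": [0, 0, 0], "fingers": -1},
    {"offset": [0.033, 0.022, 0.36], "delta_rot": [0, 0, 0], "fingers": -1},
    {"offset": [0.033, 0.022, 0.4], "delta_rot": [0, 0, 0], "fingers": -1},
    {"offset": [0.033, 0.022, 0.424], "delta_rot": [0, 0, 0], "fingers": -1},
    {"offset": [0.033, 0.022, 0.424], "delta_rot": [0, 0, 0], "fingers": -1},
    {"offset": [0.033, 0.022, 0.424], "delta_rot": [0, 0, 0], "fingers": -1},
  ],
)

```text
t: 40.02
position: [0.4511, -0.0105, 0.0445]
orientation: [-3.142, 0.001, 0.082]
wrist_force: [0.0, -0.0, 0.5]
opening: 0.0002
```

apply_moves(
  rows=[
    {"offset": [0, 0.015, 0], "delta_rot": [0, 0, 0], "fingers": -1},
    {"offset": [0, 0.03, 0], "delta_rot": [0, 0, 0], "fingers": -1},
    {"offset": [0, 0.045, 0], "delta_rot": [0, 0, 0], "fingers": -1},
    {"offset": [0, 0.06, 0], "delta_rot": [0, 0, 0], "fingers": -1},
    {"offset": [0, 0.08, 0], "delta_rot": [0, 0, 0], "fingers": -1},
    {"offset": [0, 0.1, 0], "delta_rot": [0, 0, 0], "fingers": -1},
    {"offset": [0, 0.12, 0], "delta_rot": [0, 0, 0], "fingers": -1},
    {"offset": [0, 0.14, 0], "delta_rot": [0, 0, 0], "fingers": -1},
    {"offset": [0, 0.16, 0], "delta_rot": [0, 0, 0], "fingers": -1},
    {"offset": [0, 0.18, 0], "delta_rot": [0, 0, 0], "fingers": -1},
    {"offset": [0, 0.2, 0], "delta_rot": [0, 0, 0], "fingers": -1},
    {"offset": [0, 0.22, 0], "delta_rot": [0, 0, 0], "fingers": -1},
    {"offset": [0, 0.24, 0], "delta_rot": [0, 0, 0], "fingers": -1},
    {"offset": [0, 0.26, 0], "delta_rot": [0, 0, 0], "fingers": -1},
    {"offset": [0, 0.28, 0], "delta_rot": [0, 0, 0], "fingers": -1},
    {"offset": [0, 0.295, 0], "delta_rot": [0, 0, 0], "fingers": -1},
    {"offset": [0, 0.31, 0], "delta_rot": [0, 0, 0], "fingers": -1},
    {"offset": [0, 0.32, 0], "delta_rot": [0, 0, 0], "fingers": -1},
    {"offset": [0, 0.33, 0], "delta_rot": [0, 0, 0], "fingers": -1},
    {"offset": [0, 0.335, 0], "delta_rot": [0, 0, 0], "fingers": -1},
  ],
)

```text
t: 41.68
position: [0.4667, -0.213, 0.0451]
orientation: [3.141, -0.0, 0.079]
wrist_force: [0.7, 2.0, 0.5]
opening: 0.0007
```

apply_moves(
  rows=[
    {"offset": [0, 0.006, 0], "delta_rot": [0, 0, 0], "fingers": -1},
    {"offset": [0, 0.012, 0], "delta_rot": [0, 0, 0], "fingers": -1},
    {"offset": [0, 0.018, 0], "delta_rot": [0, 0, 0], "fingers": -1},
    {"offset": [0, 0.022, 0], "delta_rot": [0, 0, 0], "fingers": -1},
    {"offset": [0, 0.022, 0], "delta_rot": [0, 0, 0], "fingers": -1},
    {"offset": [0, 0.022, 0], "delta_rot": [0, 0, 0], "fingers": -1},
  ],
)

```text
t: 42.18
position: [0.4677, -0.225, 0.0451]
orientation: [3.141, 0.0, 0.08]
wrist_force: [-1.4, 2.0, 0.1]
opening: 0.0003
```

apply_moves(
  rows=[
    {"offset": [0, 0.004, 0], "delta_rot": [0, 0, 0], "fingers": -1},
    {"offset": [0, 0.008, 0], "delta_rot": [0, 0, 0], "fingers": -1},
    {"offset": [0, 0.012, 0], "delta_rot": [0, 0, 0], "fingers": -1},
    {"offset": [0, 0.012, 0], "delta_rot": [0, 0, 0], "fingers": -1},
    {"offset": [0, 0.012, 0], "delta_rot": [0, 0, 0], "fingers": -1},
  ],
)

```text
t: 42.6
position: [0.4675, -0.2252, 0.0451]
orientation: [-3.131, 0.003, 0.084]
wrist_force: [-3.0, 12.1, 7.5]
opening: 0.0004
```

apply_moves(
  rows=[
    {"offset": [0, -0.01, 0], "delta_rot": [0, 0, 0], "fingers": -1},
    {"offset": [0, -0.04, 0], "delta_rot": [0, 0, 0], "fingers": -1},
    {"offset": [0, -0.05, 0], "delta_rot": [0, 0, 0], "fingers": -1},
    {"offset": [0, -0.05, -0.06], "delta_rot": [0, 0, 0], "fingers": -1},
    {"offset": [0, -0.05, -0.12], "delta_rot": [0, 0, 0], "fingers": -1},
    {"offset": [0, -0.05, -0.19], "delta_rot": [0, 0, 0], "fingers": -1},
    {"offset": [0, -0.05, -0.26], "delta_rot": [0, 0, 0], "fingers": -1},
    {"offset": [0, -0.05, -0.33], "delta_rot": [0, 0, 0], "fingers": -1},
    {"offset": [0, -0.05, -0.4], "delta_rot": [0, 0, 0], "fingers": -1},
    {"offset": [0, -0.05, -0.4], "delta_rot": [0, 0, 0], "fingers": -1},
    {"offset": [0, -0.05, -0.4], "delta_rot": [0, 0, 0], "fingers": -1},
  ],
)

```text
t: 43.52
position: [0.4677, -0.2042, 0.2883]
orientation: [3.137, -0.008, 0.079]
wrist_force: [0.6, 0.7, -1.4]
opening: 0.0006
```

```bash
python3 - <<'E'
from h import *
st(); w=snap('wrist'); save(w,'w17'); stands(w); X=cloud(w); z=X[...,2]
m=(z>.05)&(z<.066)&(X[...,1]>-.27)&(X[...,1]<-.2)&(X[...,0]>.48)&(X[...,0]<.55)
Y=X[m]; print('bar',m.sum(),np.polyfit(Y[:,0]-.517,Y[:,1],1))
for n in('board','screwdriver'):
    for c in('top','side'):
        p=snap(c)
        for d in manip.silhouettes(n,p)[:2]: print(n,c,round(d['score'],2),np.nanmedian(cloud(p)[d['pixels']],0).round(3))
p=snap('side'); stands(p); save(p,'side17',(120,110,450,358),2)
w=snap('wrist')
for col,S,yw,st_,r in(('red',[.6085,.0187],23.0,.095,2),('blue',[.5942,.2148],26.7,.095,3)):
    try: checkfit(w,S,yw,col,st_,r)
    except Exception as e: print(e)
E
```

```text
t 43.52 pos [ 0.4677 -0.2042  0.2883] rpy [ 3.137 -0.008  0.079] F [ 0.6  0.7 -1.4] op 0.0006 q [ 0.17  0.33  0.27  1.73 -0.1   1.09 -1.02]
stand 0.73 [91.0, 14.0, 205.0, 141.0] [0.6092 0.0176] yaw 23.1 wh [0.095 0.135] nring 2290 lat med -0.0059 mid -0.0003 s [-0.075  0.033] zmax 0.122
bar 501 [ 0.10203014 -0.23985049]
board top 0.69 [0.403 0.173 0.006]
board top 0.49 [0.501 0.375 0.019]
board side 0.98 [0.4   0.179 0.007]
screwdriver top 0.71 [0.78  0.207 0.021]
screwdriver top 0.52 [0.553 0.191 0.099]
screwdriver side 0.56 [0.773 0.218 0.022]
stand 0.91 [134.0, 288.0, 184.0, 339.0] [0.6725 0.5279] yaw 350.7 wh [0.096 0.14 ] nring 284 lat med -0.0008 mid 0.0004 s [-0.041  0.035] zmax 0.122
stand 0.88 [268.0, 199.0, 311.0, 240.0] [0.6058 0.0237] yaw 24.0 wh [0.104 0.135] nring 271 lat med 0.0046 mid -0.0012 s [-0.073  0.033] zmax 0.121
stand 0.73 [228.0, 234.0, 276.0, 280.0] [0.5921 0.2176] yaw 27.5 wh [0.1   0.136] nring 359 lat med 0.0075 mid -0.0003 s [-0.078  0.049] zmax 0.123
stand 0.68 [211.0, 284.0, 263.0, 331.0] [0.4952 0.385 ] yaw 31.0 wh [0.091 0.135] nring 383 lat med 0.0031 mid -0.0034 s [-0.081  0.044] zmax 0.123
red 3461 slope deg -10.9 s range [-0.1008 -0.0061] lat [-0.0204  0.0159] z@ring-top 0.0120
too many indices for array: array is 1-dimensional, but 2 were indexed
```

```bash
cat >> h.py <<'E'
def seat(w,S,yaw,col,L,ring,half,front):
    """front = axial distance of handle front from stop (0, or .032 for yellow)"""
    X=cloud(w); z=X[...,2]; y=np.deg2rad(yaw); h=np.array([np.cos(y),np.sin(y),0]); l=np.array([-h[1],h[0],0]); q=X-np.r_[S,0]; s=q@h; t=q@l
    hsv=cv2.cvtColor(w['image'],cv2.COLOR_RGB2HSV).astype(int); a,b=HUE[col]; H=hsv[...,0]
    hm=(((H>=a)&(H<=b)) if a<b else ((H>=a)|(H<=b)))&(hsv[...,1]>110)
    k=(abs(t)<.008)&(z>.07)&(z<.18)&(s>-.095)&(s<-.045); f=np.polyfit(s[k],z[k],1)
    for _ in range(3):
        kk=k&(abs(z-np.polyval(f,s))<.002); f=np.polyfit(s[kk],z[kk],1)
    th=-np.arctan(f[0]); on=(abs(t)<.006)&(abs(z-np.polyval(f,s))<.003)&(s>-.14)&(s<.05)
    sr=np.percentile(s[on&(s<-.06)],1); sf=np.percentile(s[on&hm],99.5)
    r1=np.array([-.03,.092]); d25=np.array([np.cos(.4363),-np.sin(.4363)]); rk=r1+.022*(ring-1)*d25
    d=np.array([np.cos(th),-np.sin(th)]); n=np.array([np.sin(th),np.cos(th)])
    out=[]
    for e,off in((sr,L),(sf,0)):
        p=np.array([e,np.polyval(f,e)])-half*n+d*(off+front); out.append((p-rk).round(4).tolist())
    print(col,'tilt %.1f'%np.rad2deg(th),'rear edge %.4f front edge %.4f len %.4f'%(sr,sf,(sf-sr)/np.cos(th)),'stop-ring by rear',out[0],'by front',out[1])
E
python3 - <<'E'
from h import *
go([.47,.1,.3],[np.pi,0,.43])
E
```

```text
off [0.0468, -0.5018, -0.0251] rot [0.0002, -0.0001, -0.1114] rows>=7.3
```

apply_moves(
  rows=[
    {"offset": [0, 0, -0.025], "delta_rot": [0, 0, 0], "fingers": -1},
    {"offset": [0.0468, -0.5018, -0.025], "delta_rot": [0, 0, -0.1114], "fingers": -1},
    {"offset": [0.0468, -0.5018, -0.025], "delta_rot": [0, 0, -0.1114], "fingers": -1},
    {"offset": [0.0468, -0.5018, -0.025], "delta_rot": [0, 0, -0.1114], "fingers": -1},
    {"offset": [0.0468, -0.5018, -0.025], "delta_rot": [0, 0, -0.1114], "fingers": -1},
    {"offset": [0.0468, -0.5018, -0.025], "delta_rot": [0, 0, -0.1114], "fingers": -1},
    {"offset": [0.0468, -0.5018, -0.025], "delta_rot": [0, 0, -0.1114], "fingers": -1},
    {"offset": [0.0468, -0.5018, -0.025], "delta_rot": [0, 0, -0.1114], "fingers": -1},
    {"offset": [0.0468, -0.5018, -0.025], "delta_rot": [0, 0, -0.1114], "fingers": -1},
    {"offset": [0.0468, -0.5018, -0.025], "delta_rot": [0, 0, -0.1114], "fingers": -1},
    {"offset": [0.0468, -0.5018, -0.025], "delta_rot": [0, 0, -0.1114], "fingers": -1},
  ],
)

```text
t: 45.08
position: [0.47, 0.0993, 0.3]
orientation: [3.14, 0.0, 0.43]
wrist_force: [-0.2, -0.6, -0.8]
opening: 0.0005
```

```bash
python3 - <<'E'
from h import *
st(); w=snap('wrist'); S=stands(w)
for c,yw in S:
    if abs(c[1]-.018)<.03: seat(w,c,yw,'red',.095,2,.0195,0)
    elif abs(c[1]-.215)<.03: seat(w,c,yw,'blue',.095,3,.0135,0)
    elif abs(c[1]-.379)<.03: seat(w,c,yw,'yellow',.095,4,.0135,.032)
E
```

```text
t 45.08 pos [0.47   0.0993 0.3   ] rpy [3.14 0.   0.43] F [-0.2 -0.6 -0.8] op 0.0005 q [-0.3   0.27  0.06  1.77 -0.01  1.1  -1.38]
stand 0.8 [235.0, 19.0, 312.0, 135.0] [0.5947 0.215 ] yaw 26.8 wh [0.096 0.136] nring 2468 lat med -0.0021 mid -0.0012 s [-0.067  0.044] zmax 0.121
stand 0.64 [66.0, 35.0, 177.0, 153.0] [0.4997 0.3789] yaw 31.1 wh [0.096 0.136] nring 2419 lat med -0.0067 mid -0.0008 s [-0.059  0.043] zmax 0.122
stand 0.62 [377.0, 76.0, 464.0, 185.0] [0.609  0.0195] yaw 22.8 wh [0.094 0.134] nring 1967 lat med 0.0034 mid 0.0004 s [-0.048  0.033] zmax 0.121
blue tilt 11.5 rear edge -0.0835 front edge -0.0027 len 0.0825 stop-ring by rear [-0.003, 0.0056] by front [-0.0153, 0.0081]
yellow tilt 15.1 rear edge -0.0928 front edge -0.0019 len 0.0942 stop-ring by rear [-0.0036, 0.0055] by front [-0.0043, 0.0057]
red tilt 17.0 rear edge -0.1029 front edge -0.0129 len 0.0940 stop-ring by rear [-0.0077, 0.0002] by front [-0.0086, 0.0005]
```

```bash
python3 - <<'E'
from h import *
print(manip.job_done()); st()
E
```

```text
the job is handed in; nothing more can be done
None
the job is handed in; nothing more can be done
```

I finished the changeover and handed it in at about 45 s of the 208 s allowed; the hand-in gives no verdict. One thing departed from the start layout: the stand nearest the drawer was knocked about 4 cm aside early on. I re-measured it before using it.

- **Drawer:** pulled out until it met the stop, with the force rising and no further travel. At the end it was pushed shut against its stop. The handle bar measured within about 1.5 mm of where it started.
- **Irons in stands:** blue went into the middle stand, red into the knocked one, and yellow into the stand the white iron came from. Each was pushed until a ring stopped it with about 5–7 N.
- **White iron:** it lay flat in the drawer when I set it down. I could not look at it again once the drawer was shut.
- **Last checks:** the irons slope down about 16 degrees. The board and screwdriver show no real movement, and the gripper was clear of everything. Estimated distances from stop point to ring centre, against the 10 mm limit:

| Iron | Distance |
|---|---|
| Blue | about 5.5 mm |
| Yellow | about 7 mm |
| Red | about 8 mm |

**Where checks disagreed:**
- **Red:** it has the least margin. The arm's own position when it touched the ring put it only about 3 mm off, so the camera estimate may be a little high.
- **Blue:** the final automatic fit was disturbed by a ring and gave a tilt of 11.5 degrees. Its two distances did not agree, about 6 mm from the rear edge and about 17 mm from the front edge. I discarded it and worked out the figure above by hand, using an earlier, cleaner tilt.
- **Cameras:** the overhead and wrist cameras differed by about 3 mm sideways. I trusted the wrist camera because it agreed with the irons held in the hand.
- **Last picture:** the final side view could not be opened because the picture limit was reached, so the last checks are from measurements only.

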